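# Weigh the sample canister: raise its bail and hang it on the spring scale

## Task

Swing the folded-down wire bail of the sample canister upright while the canister still stands on the table, then lift the canister by it and hang it on the spring scale, with the bail lying in the seats of both prongs of the fork. Ease its weight on to the spring slowly before you let go, so that the fork neither drops nor springs back, and leave the other things where they stand.

Things in the scene. Friction and masses are not known exactly. Their poses are not given: they have to be found in the camera images.
- canister: closed bright metal canister, black screw lid, 84 mm diameter, 87 mm tall, 0.2 to 0.75 kg (unknown). Origin: centre of its underside; z up. Its wire bail turns on ears at own x = -50 and +50 mm, 75 mm above the underside (hinge axis = own x) and starts folded down over the own -y side. Bail: U of 5 mm steel wire, legs 100 mm long, 100 mm apart, straight cross wire
- bail (a joint): angle of the bail (rad): 0 = on its stop, folded over the canister's own -y side, 0.30 rad below level; 1.87 = straight up; 3.74 = folded over to the other side. Its pivots are stiff (about 0.02 N m), so it stays where it is left; the friction also lets the hanging canister lean a little
- bail_grip (a point): middle of the bail's cross wire, centre of a black grip roller 12 mm thick, 36 mm long, that turns freely on the wire and runs along x (the hinge direction); the wire is bare on both sides of it. 100 mm from the hinge axis; 175 mm above the canister's underside when the bail is upright. Folded, about 45 mm lie between it and canister wall
- scale: grey spring scale: a fixed stand, base 85 x 70 mm, column 40 mm deep, 46 mm wide, 297 mm tall, with a sliding two-prong steel fork. Origin: under the column's centre; z up. The fork reaches out along its own -x; its seats lie 105 mm from the column's axis, 267 mm above the table when empty
- fork (a joint): how far the fork is pulled down (m): 0 = empty, 0.085 = bottom stop. Soft spring of 90 N/m with 0.5 N preload, lightly damped: it sinks by 20 to 75 mm under the canister, according to its mass. It must be loaded and let go gently: never faster than 0.07 m/s, up or down, nor pressed with more than 15 N
- fork_seat (a point): point midway between the two hook seats, where the bail wire's centre rests when hung; moves with the fork. Axes as the scale's: the wire must lie along y. The prongs (6 mm bars) run along x at y = -34 and +34 mm from a cross bar at x = +78 mm. V notches at x = 0; upturned tips at x = -18 mm, tops 16 mm above this point; bars behind the notch 8 mm above it. Nothing above or between
- dropper: brown dropper bottle, 33 mm diameter, 102 mm tall, bystander; origin at its underside
- screw_tin: flat round metal tin, 66 mm diameter, 27 mm tall, bystander; origin at its underside
- vial_rack: white rack with round holes, 44 x 100 x 22 mm, bystander; origin at its underside

How it is judged:
By the outcome, as a careful person would: the job done as asked, in the order asked, and still so for the second after the job is handed in, with the robot touching nothing.
It also fails if it takes over 69 s, if anything falls off the work surface, if the arm or the gripper's body presses on something with over 40 N, if the wrist force passes 120 N, or if a joint passes its speed limit or range.

## Robot

A 7-joint arm with a two-finger parallel gripper is mounted at the origin on a cart in front of the work surface, level with it; the furniture and walls round the work are solid. World frame = base frame: x ahead of the robot, y to its left, z up, the work surface at z = 0. Lengths are in m, angles in degrees, forces in N, time in s.
With the tool pointing down it reaches from about 0.4 to 0.925 m from the base axis. Payload 4.1 kg.
Tool frame: the origin (TCP) lies at the very end of the fingers, on their centre line; the grasp point (between the pads) lies 19 mm behind it (grasp_offset is the z of the grasp point in the tool frame, in m); z points along the fingers, y is the line along which they close (so a half turn about z gives the same grasp; the last joint's range is limited). The gripper opens to 85 mm and grips with 20 to 120 N. Pads are 22 mm wide; open, the fingers measure 114 mm over their backs; the gripper's body (76 mm by 85 mm) begins 54 mm behind the grasp point. The pads swing forward as they close: fully open they stand 13 mm farther back than shut.
Start: joints at [63.025, 22.827, 2.584, 88.041, -1.071, 69.15, -2.905], TCP at [0.236, -0.606, 0.231] pointing down, gripper open.
Joint ranges: [-161.44, 161.44], [-28.35, 127.94], [-78.24, 83.42], [0, 140.83], [-78.03, 258.03], [13.02, 114.36], [-168.23, 168.23]. Speed limits (degrees/s): [147.25, 147.25, 180, 180, 180, 180, 180].

## Interface

Orientations are given as a 3x3 rotation matrix whose columns are the frame's x, y, z axes.
In Python, from station import get_state, snapshot, camera_model, hand_in, grasp_offset gives the robot as it stands.
- The arm moves only by the tool drive_tool, never from a script. Its argument "series" is a list of rows, each a list of 7 numbers: the shift along the tool's x, y, z in mm, then the turn, a rotation vector about the tool's x, y, z in degrees, then the opening, from 0 (shut) to 1 (fully open). In form: [[x, y, z, rx, ry, rz, gripper], ...]. A call has 1 to 5 rows; each row is the pose to reach, as a shift and turn from the pose commanded when the call began, along the tool's axes at that moment; what a row does not reach only later rows make up. A row lasts 1/12 s, in which the tool goes at most 41.7 mm and 7.16 degrees, less where a joint would pass 70% of its speed; a pose out of reach is approached as far as the arm can. A call with a gripper value outside its range is refused whole. The fingers move at their own pace and stop on an object; "newtons" is the grip in N (left out, the last holds). Time passes only in rows, so rows that repeat a pose let the fingers close. It gives the time, the measured TCP pose, the force, the opening and the grip force at its end, in the units of the state.
- get_state(): the state, without advancing time (a new reading comes with each control period).
- snapshot(name): name is "scene" or "top" or "wrist"; returns the picture (480x640x3 uint8, red, green, blue); there is no depth.
- camera_model(name): a dict with "mtx" (3x3 intrinsics, pixels), "eye" and "attitude" of the camera in the world; the wrist camera has in their place "mount" (4x4, takes a point from camera to tool coordinates, whose origin is the TCP and whose axes are the flange's). Camera axes: x right, y down, z forward; pixel columns grow to the right and rows downward; lengths in m; the calibration is good to about 2 mm. A picture is of the moment at which its call begins: read the wrist's pose just before it. camera_model takes no time and is no camera call.
- hand_in(): hands the job in; it is judged then, once.
The state is a dict: "time": time; "joint_positions": joint angles; "joint_vel": joint speeds; "joint_torque": joint torques, N m; "ee_pos": TCP position; "eef_rot": TCP orientation; "contact_force": force on the tool from outside, world axes, zero at the start; "wrist_torque": the same for the moment, N m; "finger_gap": opening from 0.0 (shut) to 1.0 (fully open); "finger_force": force on a finger pad.
Only numpy, scipy, OpenCV 4.12 (cv2) and the standard library are available. Lean on these libraries where they do the work, as an engineer would, in place of code of your own. Each camera call takes 0.05 s, during which the arm holds its last target. There are 200 camera calls.

## Working session

There is one attempt and no reset: what is moved stays moved. The work goes in short steps, Python scripts to look and compute and a tool call to move; the robot and the scene stay as the last step left them, time stands still between calls to the robot, and variables do not carry over. Pictures are saved under pics/ and viewed, at most 10 in all, crops included, and the job is handed in when it is done.

Besides the shell and the picture viewer there is one more tool, called after "Request:" by a JSON object that holds its "api" and its "payload", one argument or row to a line. drive_tool: Moves the arm, as the interface text tells. Its arguments: {"type":"object","properties":{"series":{"type":"array","items":{"type":"array","items":{"type":"number"}}},"newtons":{"type":"number"}},"required":["series"]}

```bash
mkdir -p pics
python3 - <<'E'
from station import *
import cv2,numpy as np
np.set_printoptions(precision=4,suppress=True)
s=get_state();print(s)
print(grasp_offset if not callable(grasp_offset) else grasp_offset())
for n in("scene","top","wrist"):
    print(n,camera_model(n))
    if n!="wrist":
        im=snapshot(n);cv2.imwrite(f"pics/{n}0.png",im[:,:,::-1])
E
```

```text
{'time': 0.0, 'joint_positions': array([63.0261, 22.8708,  2.5801, 88.116 , -1.0713, 69.1491, -2.9034]), 'joint_vel': array([ 0.0305,  0.0063,  0.0557, -0.0261,  0.0377,  0.0039, -0.0459]), 'joint_torque': array([ -0.0003, -47.5119,   1.3648, -25.4225,   0.0117,   0.0094,
        -0.    ]), 'ee_pos': array([ 0.2359, -0.605 ,  0.2303]), 'eef_rot': array([[ 0.9316,  0.3634, -0.0008],
       [ 0.3634, -0.9316,  0.0018],
       [-0.0001, -0.0019, -1.    ]]), 'contact_force': array([-0.1642, -0.1506,  0.2656]), 'wrist_torque': array([-0.0671, -0.0031, -0.0132]), 'finger_force': 0.0, 'finger_gap': 1.0030844555054503}
-0.0187
scene {'mtx': array([[488.2555,   0.    , 319.887 ],
       [  0.    , 488.2555, 240.2186],
       [  0.    ,   0.    ,   1.    ]]), 'eye': array([0.0786, 0.7363, 0.868 ]), 'attitude': array([[-0.8576, -0.3373,  0.3883],
       [-0.5138,  0.5263, -0.6776],
       [ 0.0242, -0.7806, -0.6246]])}
top {'mtx': array([[521.9366,   0.    , 314.7415],
       [  0.    , 521.9366, 246.5712],
       [  0.    ,   0.    ,   1.    ]]), 'eye': array([0.4318, 0.0094, 1.4146]), 'attitude': array([[-0.0133, -0.9984,  0.0544],
       [-0.9999,  0.0127, -0.0108],
       [ 0.0101, -0.0545, -0.9985]])}
wrist {'mtx': array([[418.0115,   0.    , 318.398 ],
       [  0.    , 418.0115, 234.7861],
       [  0.    ,   0.    ,   1.    ]]), 'mount': array([[ 0.001 , -0.9537, -0.3008,  0.0763],
       [ 1.    ,  0.0015, -0.0015,  0.0005],
       [ 0.0019, -0.3008,  0.9537, -0.142 ],
       [ 0.    ,  0.    ,  0.    ,  1.    ]])}
```

View pics/scene0.png

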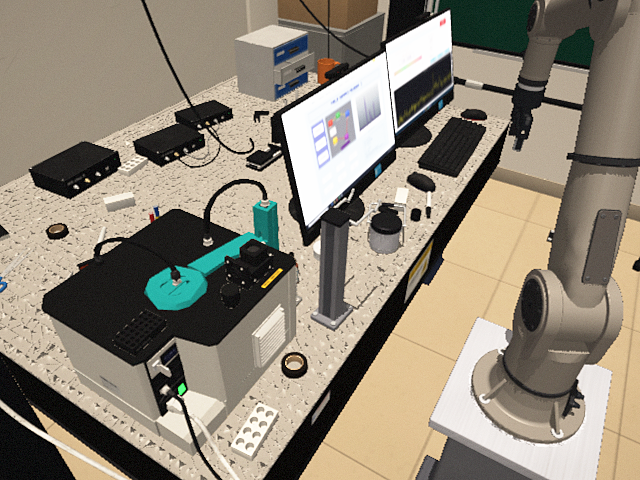

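View pics/top0.png

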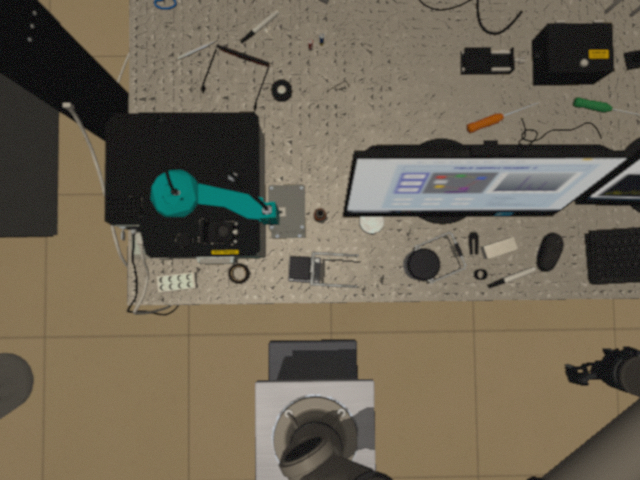

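Scene: scale at about (332,270), canister at (385,230). Top: canister lid at (423,264), bail folded to the right with its cross wire near (457,250), scale column at (305,268), and fork tips near (357,256) and (357,287). Zooming in.

```bash
cat > h.py <<'E'
import numpy as np,cv2
from station import *
np.set_printoptions(precision=4,suppress=True)
def cast(n,uv,z):
    c=camera_model(n);d=np.linalg.inv(c["mtx"])@[uv[0],uv[1],1];d=c["attitude"]@d;e=c["eye"]
    return e+d*(z-e[2])/d[2]
def proj(n,p):
    c=camera_model(n);q=c["mtx"]@(c["attitude"].T@(np.array(p)-c["eye"]));return q[:2]/q[2]
E
python3 - <<'E'
from h import *
a=cv2.imread("pics/top0.png")[220:310,280:520]
b=cv2.imread("pics/scene0.png")[175:335,300:460]
a=cv2.resize(a,(800,300),interpolation=cv2.INTER_CUBIC)
b=cv2.resize(b,(300,300),interpolation=cv2.INTER_CUBIC)
b2=cv2.resize(cv2.imread("pics/scene0.png")[180:270,350:450],(333,300),interpolation=cv2.INTER_CUBIC)
c=np.zeros((600,800,3),np.uint8);c[:300]=a;c[300:,:300]=b;c[300:,320:653]=b2
cv2.imwrite("pics/z1.png",c)
E
```

```text
(no output)
```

View pics/z1.png

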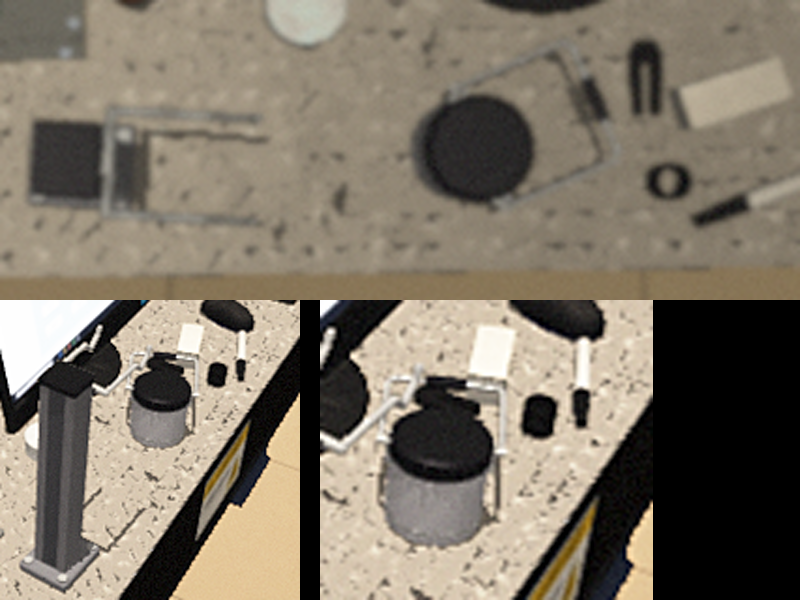

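Zoomed: lid centre at top (423.4,264.1), roller (458.8,250.3), bail corners (448,233.5) and (464.5,267.4), column top (300,268.6), prong tips (357.4,255.7) and (357.4,286.3).

Run:
```python
from h import *
T=lambda u,v,z:cast("top",(280+u/3.3333,220+v/3.3333),z)
im=cv2.imread("pics/top0.png")
# lid by mask
g=im.max(2)<60
def blob(u0,v0,u1,v1,th=60):
    m=np.zeros(g.shape,np.uint8);m[v0:v1,u0:u1]=(im.max(2)<th)[v0:v1,u0:u1]
    n,l,st,c=cv2.connectedComponentsWithStats(m);i=1+np.argmax(st[1:,4]);return c[i],st[i]
c,st=blob(400,240,442,285);print("lid",c,st);can=cast("top",c,.087);print(can,"diam",.0,cast("top",(st[0],c[1]),.087)-cast("top",(st[0]+st[2],c[1]),.087))
c,st=blob(452,238,466,262,75);print("roller",c,st);r=cast("top",c,.0454+.003);print(r)
c1,c2=T(562,45,.0454),T(615,158,.0454);print("corners",c1,c2,np.linalg.norm(c1-c2),(c1+c2)/2)
d=(r-can)[:2];print("dist",np.linalg.norm(d),"(expect .0955)",np.degrees(np.arctan2(d[1],d[0])))
e=(c1-c2)[:2];print("bail axis",np.degrees(np.arctan2(e[1],e[0])))
t1,t2=T(258,119,.283),T(258,221,.283);print("tips",t1,t2,np.linalg.norm(t1-t2))
x1,x2=T(107,107,.27),T(107,215,.27);print("bar",x1,x2)
print("coltop",T(67,162,.297), T(32,122,.297),T(103,206,.297))
for p in ([*can[:2],.087],[*can[:2],0],[*r[:2],.045],t1,t2): print("scene proj",proj("scene",p))
for p in([.45,-.6,0],): pass
print("edge",cast("top",(420,300),0),"monitor edge",cast("top",(345,215),.1),cast("top",(345,215),.4),cast("top",(460,215),.4),cast("top",(460,215),.1))
```

```text
lid [422.4436 264.2279] [406 249  34  32 825]
[ 0.4556 -0.2788  0.087 ] diam 0.0 [0.0011 0.0868 0.    ]
roller [457.5094 249.3585] [454 244   8  12  53]
[ 0.4942 -0.3805  0.0484]
corners [ 0.5365 -0.359   0.0454] [ 0.4466 -0.3985  0.0454] 0.09817309632784012 [ 0.4915 -0.3787  0.0454]
dist 0.10874296763615666 (expect .0955) -69.24327524689541
bail axis 23.707187548335295
tips [ 0.4725 -0.0952  0.283 ] [ 0.4062 -0.0941  0.283 ] 0.0662628996367797
bar [0.4821 0.0029 0.27  ] [0.4112 0.0039 0.27  ]
coltop [0.446  0.0292 0.297 ] [0.4719 0.0514 0.297 ] [0.4175 0.0065 0.297 ]
scene proj [386.1258 221.1014]
scene proj [382.7644 245.9453]
scene proj [387.2298 211.0718]
scene proj [353.8852 188.8515]
scene proj [380.7489 198.186 ]
edge [ 0.3606 -0.2887  0.    ] monitor edge [ 0.5826 -0.0825  0.1   ] [ 0.5482 -0.0616  0.4   ] [ 0.5454 -0.287   0.4   ] [ 0.579  -0.3746  0.1   ]
```

```bash
cat >> h.py <<'E'
def tri(obs):
    A=np.zeros((3,3));b=np.zeros(3)
    for n,uv in obs:
        c=camera_model(n);d=c["attitude"]@np.linalg.inv(c["mtx"])@[uv[0],uv[1],1];d/=np.linalg.norm(d)
        P=np.eye(3)-np.outer(d,d);A+=P;b+=P@c["eye"]
    return np.linalg.solve(A,b)
def totool(p,tcp=None):   # world point -> shift (mm) in tool axes to put TCP there
    s=get_state();return 1000*s["eef_rot"].T@(np.array(p)-s["ee_pos"])
E
python3 - <<'E'
from h import *
for ob in ([("scene",(302,243)),("top",(345,215))],[("scene",(284,99)),("top",(353,151))]):
    p=tri(ob);print("monitor corner",p,[proj(n,p)-uv for n,uv in ob])
# prong tips in scene crop (scale 1.875, off 300,175)
t1=(300+100/1.875,175+28/1.875);print(t1)
print(tri([("scene",t1),("top",(357.4,255.7))]))
print("to view pose",totool([.47,-.36,.20]))
E
```

```text
monitor corner [ 0.5903 -0.08    0.0867] [array([2.7983, 0.24  ]), array([-1.3936, -2.4128])]
monitor corner [ 0.6538 -0.0788  0.4549] [array([-4.0093, -0.7086]), array([2.3371, 4.0001])]
(353.3333333333333, 189.93333333333334)
[ 0.4731 -0.0953  0.2799]
to view pose [ 307.119  -143.223    30.5969]
```

Request:
{"api": "drive_tool", "payload": {
  "series": [
    [36,-17,0,0,0,0,1],
    [72,-34,0,0,0,0,1],
    [108,-51,0,0,0,0,1],
    [144,-68,0,0,0,0,0.7],
    [180,-85,0,0,0,0,0.5]
  ]
}}

```text
time: 0.52
ee_pos: [0.3738, -0.4593, 0.2309]
eef_rot: [[0.932, 0.363, -0.0], [0.363, -0.932, 0.0], [-0.0, -0.001, -1.0]]
contact_force: [0.8, 0.5, 0.6]
finger_gap: 0.746
finger_force: 0.0
```

Request:
{"api": "drive_tool", "payload": {
  "series": [
    [36,-17,0,0,0,0,0.4],
    [72,-34,0,0,0,0,0.4],
    [108,-51,0,0,0,0,0.4],
    [127,-58,0,0,0,0,0.4],
    [127,-58,0,0,0,0,0.4]
  ]
}}

```text
time: 0.93
ee_pos: [0.4753, -0.3543, 0.231]
eef_rot: [[0.928, 0.373, 0.002], [0.373, -0.928, 0.003], [0.004, -0.002, -1.0]]
contact_force: [0.8, -0.4, 0.5]
finger_gap: 0.399
finger_force: 0.0
```

```bash
cat >> h.py <<'E'
def wcast(uv,z,pose):
    c=camera_model("wrist");p,R=pose;M=c["mount"];d=R@M[:3,:3]@np.linalg.inv(c["mtx"])@[uv[0],uv[1],1];e=p+R@M[:3,3]
    return e+d*(z-e[2])/d[2]
def wsnap(name):
    s=get_state();im=snapshot("wrist");cv2.imwrite(f"pics/{name}.png",im[:,:,::-1]);np.savez(f"pics/{name}.npz",p=s["ee_pos"],R=s["eef_rot"]);return s
E
python3 - <<'E'
from h import *
s=wsnap("w1");print(s["time"],s["ee_pos"],s["finger_gap"],s["contact_force"])
E
```

```text
0.9333 [ 0.4753 -0.3543  0.231 ] 0.3992254781417249 [ 0.8476 -0.3943  0.5307]
```

View pics/w1.png

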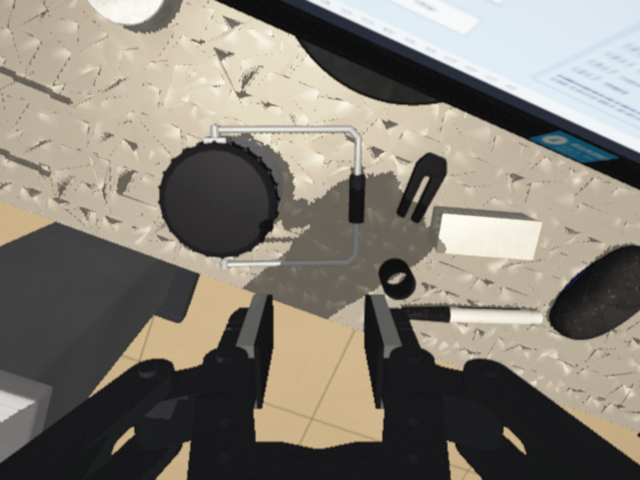

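Wrist view: lid centre (220,198), roller (356.5,199), bail corners (357,131) and (354,262), ears (214,131) and (227,263). It agrees with the expected layout.

Run:
```python
from h import *
f=np.load("pics/w1.npz");P=(f["p"],f["R"])
W=lambda u,v,z:wcast((u,v),z,P)
lid=W(220,198,.087);r=W(356.5,199,.046);e1,e2=W(214,131,.075),W(227,263,.075);c1,c2=W(358,131,.0454),W(354.5,262,.0454)
print("lid",lid,"diam",np.linalg.norm(W(160,198,.087)-W(279,198,.087)))
print("roller",r);print("ears",e1,e2,np.linalg.norm(e1-e2),(e1+e2)/2);print("corners",c1,c2,np.linalg.norm(c1-c2),(c1+c2)/2)
for d in(e1-e2,c1-c2):print("yaw",np.degrees(np.arctan2(d[1],d[0])))
d=(r-lid)[:2];print("dist",np.linalg.norm(d),np.degrees(np.arctan2(d[1],d[0]))+90)
print("tool yaw",np.degrees(np.arctan2(P[1][1,0],P[1][0,0])))
r[2]=.046;print("tool coords of roller",totool(r),"lid",totool(lid), "triang top/wrist?")
```

```text
lid [ 0.4619 -0.2852  0.087 ] diam 0.08324188790311476
roller [ 0.49   -0.3807  0.046 ]
ears [ 0.5021 -0.265   0.075 ] [ 0.4121 -0.3041  0.075 ] 0.09809098460810738 [ 0.4571 -0.2845  0.075 ]
corners [ 0.5389 -0.3607  0.0454] [ 0.4399 -0.4007  0.0454] 0.10674235183721371 [ 0.4894 -0.3807  0.0454]
yaw 23.52178979029033
yaw 22.011902222286093
dist 0.09947304916334683 16.41002720800128
tool yaw 21.91604502031814
tool coords of roller [  7.5941  28.1677 184.8531] lid [ 16.7656 -70.934  143.9799] triang top/wrist?
```

Request:
{"api": "drive_tool", "payload": {
  "series": [
    [8,28,20,0,0,0,0.4],
    [8,28,55,0,0,0,0.4],
    [8,28,90,0,0,0,0.4],
    [8,28,125,0,0,0,0.4],
    [8,28,150,0,0,0,0.4]
  ]
}}

```text
time: 1.4
ee_pos: [0.4845, -0.3848, 0.0778]
eef_rot: [[0.933, 0.361, -0.005], [0.361, -0.933, 0.001], [-0.004, -0.003, -1.0]]
contact_force: [0.1, 0.5, -0.1]
finger_gap: 0.398
finger_force: 0.0
```

Request:
{"api": "drive_tool", "payload": {
  "series": [
    [0,0,15,0,0,0,0.4],
    [0,0,30,0,0,0,0.4],
    [0,0,45,0,0,0,0.4],
    [0,0,54,0,0,0,0.4],
    [0,0,54,0,0,0,0.4]
  ]
}}

```text
time: 1.82
ee_pos: [0.485, -0.3843, 0.0249]
eef_rot: [[0.932, 0.362, -0.005], [0.362, -0.932, 0.002], [-0.004, -0.003, -1.0]]
contact_force: [-0.2, 0.3, -0.5]
finger_gap: 0.4
finger_force: 0.0
```

Run:
```python
from h import *
s=wsnap("w2");print(s["time"],s["ee_pos"],s["finger_gap"],s["contact_force"])
im=snapshot("scene");w=cv2.imread("pics/w2.png")
c=cv2.resize(im[150:270,330:470,::-1],(420,360));o=np.zeros((360,780,3),np.uint8);o[:,:420]=c;o[:270,420:]=cv2.resize(w,(360,270));cv2.imwrite("pics/z2.png",o)
```

```text
1.8167 [ 0.485  -0.3843  0.0249] 0.39957988371336034 [-0.1827  0.275  -0.4796]
```

View pics/z2.png

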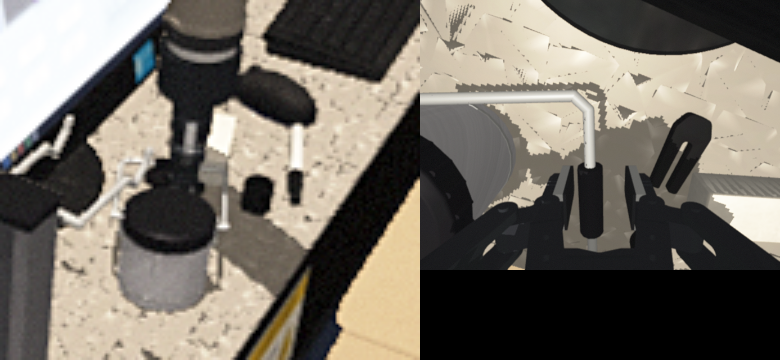

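The roller lies between the fingers, slightly towards the canister side. Correcting by 6 mm along it and −2 mm across it, then closing.

Request:
{"api": "drive_tool", "payload": {
  "series": [
    [6,-2,-2,0,0,0,0.4],
    [6,-2,-2,0,0,0,0.3],
    [6,-2,-2,0,0,0,0.2],
    [6,-2,-2,0,0,0,0.1],
    [6,-2,-2,0,0,0,0]
  ],
  "newtons": 40
}}

```text
time: 2.33
ee_pos: [0.4926, -0.3789, 0.0294]
eef_rot: [[0.931, 0.364, -0.001], [0.364, -0.931, 0.001], [-0.0, -0.001, -1.0]]
contact_force: [-0.3, 1.8, 0.0]
finger_gap: 0.089
finger_force: 38.1
```

Request:
{"api": "drive_tool", "payload": {
  "series": [
    [0,0,0,0,0,0,0],
    [0,0,0,0,0,0,0],
    [0,0,0,0,0,0,0]
  ]
}}

```text
time: 2.58
ee_pos: [0.4926, -0.3793, 0.0291]
eef_rot: [[0.932, 0.364, -0.0], [0.364, -0.932, 0.001], [-0.0, -0.001, -1.0]]
contact_force: [0.4, 2.7, -0.9]
finger_gap: 0.091
finger_force: 38.2
```

Run:
```python
from h import *
s=get_state();print(s["time"],s["ee_pos"],s["contact_force"],s["eef_rot"])
a0=-.30
for t in np.linspace(a0,np.pi/2,14)[1:]:
    print(np.round(np.degrees(t)),"y %.1f z %.1f"%(-100*(np.cos(a0)-np.cos(t)), -100*(np.sin(t)-np.sin(a0))))
```

```text
2.5833 [ 0.4926 -0.3793  0.0291] [ 0.4359  2.7272 -0.8668] [[ 0.9316  0.3635 -0.0005]
 [ 0.3635 -0.9316  0.0009]
 [-0.0001 -0.001  -1.    ]]
-9.0 y 3.3 z -14.0
-1.0 y 4.5 z -28.3
8.0 y 3.6 z -42.7
16.0 y 0.7 z -56.8
24.0 y -4.2 z -70.3
32.0 y -11.0 z -83.0
41.0 y -19.5 z -94.5
49.0 y -29.6 z -104.8
57.0 y -41.1 z -113.4
65.0 y -53.7 z -120.4
74.0 y -67.1 z -125.4
82.0 y -81.2 z -128.5
90.0 y -95.5 z -129.6
```

Run:
```python
import numpy as np
t=np.linspace(-.30,np.pi/2,26);y=100*np.cos(t);z=-100*np.sin(t)
for c in range(5):
    k=5*c;print([[0,round(y[i]-y[k],1),round(z[i]-z[k],1)] for i in range(k+1,k+6)])
```

```text
[[0, np.float64(1.9), np.float64(-7.2)], [0, np.float64(3.3), np.float64(-14.6)], [0, np.float64(4.2), np.float64(-22.0)], [0, np.float64(4.5), np.float64(-29.5)], [0, np.float64(4.2), np.float64(-37.0)]]
[[0, np.float64(-0.8), np.float64(-7.4)], [0, np.float64(-2.2), np.float64(-14.8)], [0, np.float64(-4.2), np.float64(-22.0)], [0, np.float64(-6.6), np.float64(-29.1)], [0, np.float64(-9.6), np.float64(-35.9)]]
[[0, np.float64(-3.5), np.float64(-6.6)], [0, np.float64(-7.5), np.float64(-13.0)], [0, np.float64(-11.9), np.float64(-19.0)], [0, np.float64(-16.8), np.float64(-24.6)], [0, np.float64(-22.1), np.float64(-29.9)]]
[[0, np.float64(-5.7), np.float64(-4.9)], [0, np.float64(-11.7), np.float64(-9.3)], [0, np.float64(-18.0), np.float64(-13.3)], [0, np.float64(-24.6), np.float64(-16.8)], [0, np.float64(-31.5), np.float64(-19.8)]]
[[0, np.float64(-7.1), np.float64(-2.5)], [0, np.float64(-14.3), np.float64(-4.4)], [0, np.float64(-21.6), np.float64(-5.8)], [0, np.float64(-29.1), np.float64(-6.6)], [0, np.float64(-36.5), np.float64(-6.9)]]
```

Request:
{"api": "drive_tool", "payload": {
  "series": [
    [0,2,-7,0,0,0,0],
    [0,3,-14.5,0,0,0,0],
    [0,4,-22,0,0,0,0],
    [0,4.5,-29.5,0,0,0,0],
    [0,4,-37,0,0,0,0]
  ]
}}

```text
time: 3.0
ee_pos: [0.4942, -0.3845, 0.0676]
eef_rot: [[0.932, 0.363, 0.001], [0.363, -0.932, -0.001], [0.0, 0.001, -1.0]]
contact_force: [-0.8, 2.9, -0.9]
finger_gap: 0.087
finger_force: 38.2
```

Request:
{"api": "drive_tool", "payload": {
  "series": [
    [0,-1,-7.5,0,0,0,0],
    [0,-2,-15,0,0,0,0],
    [0,-4,-22,0,0,0,0],
    [0,-6.5,-29,0,0,0,0],
    [0,-9.5,-36,0,0,0,0]
  ]
}}

```text
time: 3.42
ee_pos: [0.4905, -0.3747, 0.103]
eef_rot: [[0.932, 0.363, -0.0], [0.363, -0.932, -0.0], [-0.0, 0.0, -1.0]]
contact_force: [-0.5, 1.7, -1.6]
finger_gap: 0.087
finger_force: 38.3
```

Run:
```python
from h import *
s=get_state();print(s["time"],s["ee_pos"],s["finger_gap"],s["contact_force"])
im=snapshot("scene");s=wsnap("w3");w=cv2.imread("pics/w3.png")
c=cv2.resize(im[150:270,330:470,::-1],(420,360));o=np.zeros((360,780,3),np.uint8);o[:,:420]=c;o[:270,420:]=cv2.resize(w,(360,270));cv2.imwrite("pics/z3.png",o)
```

```text
3.4167 [ 0.4905 -0.3747  0.103 ] 0.08670840230849333 [-0.4694  1.7106 -1.5634]
```

View pics/z3.png

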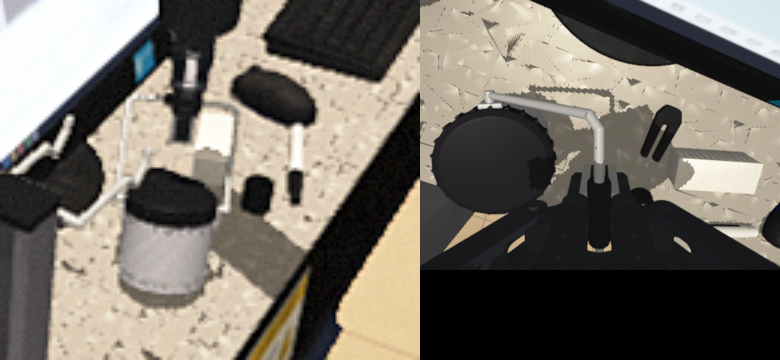

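The bail is rising, but a dark band under the canister's near edge suggests it is slightly tipped by an outward pull (Fy +1.7..2.9 N). Easing inward.

Request:
{"api": "drive_tool", "payload": {
  "series": [
    [0,-2,1,0,0,0,0],
    [0,-4,2,0,0,0,0],
    [0,-6,2,0,0,0,0],
    [0,-6,2,0,0,0,0]
  ]
}}

```text
time: 3.85
ee_pos: [0.488, -0.3683, 0.0996]
eef_rot: [[0.931, 0.364, -0.001], [0.364, -0.931, 0.001], [-0.001, -0.002, -1.0]]
contact_force: [-0.8, 0.9, -2.7]
finger_gap: 0.085
finger_force: 38.3
```

Run:
```python
from h import *
s=get_state();print(s["time"],s["ee_pos"],s["finger_gap"],s["contact_force"])
im=snapshot("scene")[:,:,::-1];s=wsnap("w4");w=cv2.imread("pics/w4.png")
a=cv2.imread("pics/scene0.png")
f=lambda i:cv2.resize(i[180:265,345:430],(400,400),interpolation=cv2.INTER_CUBIC)
cv2.imwrite("pics/z4.png",np.hstack([f(a),f(im)]))
```

```text
3.85 [ 0.488  -0.3683  0.0996] 0.0848635133448866 [-0.7592  0.9469 -2.6614]
```

View pics/z4.png

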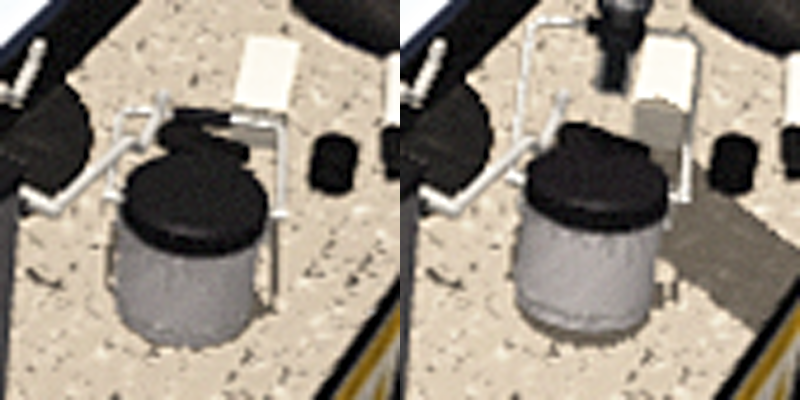

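Canister near edge is visibly raised (rim at about (585,325) in the right panel). Lowering a little while watching the force.

Request:
{"api": "drive_tool", "payload": {
  "series": [
    [0,0,1,0,0,0,0],
    [0,0,2,0,0,0,0],
    [0,0,2,0,0,0,0]
  ]
}}

```text
time: 4.2
ee_pos: [0.4885, -0.3693, 0.0981]
eef_rot: [[0.932, 0.363, -0.0], [0.363, -0.932, 0.0], [-0.0, -0.0, -1.0]]
contact_force: [-0.4, 1.2, -2.3]
finger_gap: 0.09
finger_force: 38.3
```

Request:
{"api": "drive_tool", "payload": {
  "series": [
    [0,0,1,0,0,0,0],
    [0,0,2,0,0,0,0],
    [0,0,2,0,0,0,0]
  ]
}}

```text
time: 4.45
ee_pos: [0.4885, -0.3692, 0.0961]
eef_rot: [[0.932, 0.363, -0.0], [0.363, -0.932, 0.0], [-0.0, -0.0, -1.0]]
contact_force: [-1.1, 2.7, -1.5]
finger_gap: 0.086
finger_force: 38.3
```

Request:
{"api": "drive_tool", "payload": {
  "series": [
    [0,0,1,0,0,0,0],
    [0,0,2,0,0,0,0],
    [0,0,2,0,0,0,0]
  ]
}}

```text
time: 4.7
ee_pos: [0.4884, -0.3692, 0.0941]
eef_rot: [[0.932, 0.363, -0.0], [0.363, -0.932, 0.0], [-0.0, -0.0, -1.0]]
contact_force: [-0.9, 1.2, -0.5]
finger_gap: 0.091
finger_force: 38.3
```

Run:
```python
from h import *
s=get_state();print(s["time"],s["ee_pos"],s["finger_gap"],s["contact_force"],s["wrist_torque"])
im=snapshot("scene")[:,:,::-1];cv2.imwrite("pics/s5.png",im)
# lowest bright-grey canister row near column 383, columns profile
a=cv2.imread("pics/scene0.png")
for i in(a,im):
    g=i[:,378:390].mean(axis=(1)).astype(int);print([tuple(g[r]) for r in range(234,262,2)])
```

```text
4.7 [ 0.4884 -0.3692  0.0941] 0.09126801405474214 [-0.9322  1.2043 -0.5059] [ 0.32    0.1431 -0.0224]
[(np.int64(76), np.int64(77), np.int64(81)), (np.int64(135), np.int64(137), np.int64(144)), (np.int64(135), np.int64(138), np.int64(145)), (np.int64(139), np.int64(142), np.int64(148)), (np.int64(140), np.int64(142), np.int64(149)), (np.int64(140), np.int64(143), np.int64(150)), (np.int64(141), np.int64(143), np.int64(149)), (np.int64(141), np.int64(144), np.int64(149)), (np.int64(131), np.int64(135), np.int64(140)), (np.int64(125), np.int64(126), np.int64(132)), (np.int64(164), np.int64(187), np.int64(202)), (np.int64(179), np.int64(202), np.int64(219)), (np.int64(173), np.int64(195), np.int64(211)), (np.int64(175), np.int64(198), np.int64(213))]
[(np.int64(162), np.int64(165), np.int64(173)), (np.int64(162), np.int64(166), np.int64(172)), (np.int64(161), np.int64(164), np.int64(171)), (np.int64(161), np.int64(164), np.int64(172)), (np.int64(161), np.int64(164), np.int64(171)), (np.int64(160), np.int64(164), np.int64(170)), (np.int64(160), np.int64(164), np.int64(171)), (np.int64(139), np.int64(144), np.int64(149)), (np.int64(135), np.int64(139), np.int64(146)), (np.int64(81), np.int64(94), np.int64(103)), (np.int64(184), np.int64(207), np.int64(222)), (np.int64(185), np.int64(207), np.int64(223)), (np.int64(180), np.int64(202), np.int64(218)), (np.int64(180), np.int64(203), np.int64(219))]
```

Request:
{"api": "drive_tool", "payload": {
  "series": [
    [0,0,1,0,0,0,0],
    [0,0,2,0,0,0,0],
    [0,0,3,0,0,0,0],
    [0,0,3,0,0,0,0],
    [0,0,3,0,0,0,0]
  ]
}}

```text
time: 5.17
ee_pos: [0.4884, -0.369, 0.0911]
eef_rot: [[0.932, 0.363, -0.0], [0.363, -0.932, 0.0], [-0.0, -0.0, -1.0]]
contact_force: [-0.6, 2.3, -2.3]
finger_gap: 0.082
finger_force: 38.3
```

Request:
{"api": "drive_tool", "payload": {
  "series": [
    [0,0,1,0,0,0,0],
    [0,0,2,0,0,0,0],
    [0,0,3,0,0,0,0],
    [0,0,3,0,0,0,0],
    [0,0,3,0,0,0,0]
  ]
}}

```text
time: 5.58
ee_pos: [0.4884, -0.3691, 0.0881]
eef_rot: [[0.932, 0.363, -0.0], [0.363, -0.932, 0.0], [-0.0, -0.0, -1.0]]
contact_force: [-0.5, 1.4, -2.3]
finger_gap: 0.089
finger_force: 38.3
```

Run:
```python
from h import *
s=get_state();print(s["time"],s["ee_pos"],s["finger_gap"],s["contact_force"],s["wrist_torque"])
im=snapshot("scene")[:,:,::-1];w=wsnap("w6");cv2.imwrite("pics/s6.png",im)
a=cv2.imread("pics/scene0.png")
f=lambda i:cv2.resize(i[180:265,345:430],(390,390),interpolation=cv2.INTER_CUBIC)
o=np.hstack([f(cv2.imread("pics/s5.png")),f(im)]);cv2.imwrite("pics/z6.png",o)
for i in(a,cv2.imread("pics/s5.png"),im):
    g=i[:,378:390].mean(axis=(1)).astype(int);print([int(g[r][1]) for r in range(230,262,1)])
```

```text
5.5833 [ 0.4884 -0.3691  0.0881] 0.08929367245712555 [-0.4896  1.3961 -2.2572] [0.3819 0.0642 0.0457]
[22, 12, 14, 26, 77, 128, 137, 136, 138, 140, 142, 142, 142, 144, 143, 143, 143, 142, 144, 146, 135, 131, 126, 130, 187, 195, 202, 198, 195, 201, 198, 202]
[90, 141, 159, 162, 165, 165, 166, 164, 164, 165, 164, 163, 164, 164, 164, 164, 164, 158, 144, 149, 139, 95, 94, 142, 207, 200, 207, 204, 202, 207, 203, 206]
[23, 62, 121, 152, 147, 153, 154, 158, 158, 158, 158, 159, 157, 158, 158, 157, 158, 158, 154, 135, 150, 136, 90, 140, 208, 199, 207, 204, 203, 206, 204, 206]
```

View pics/z6.png

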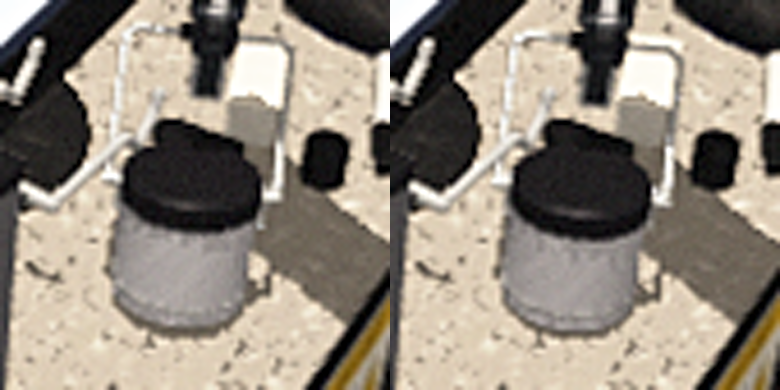

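Both panels: the bail cross wire runs from about (125,38) to (290,52) of the right panel, and canister tilt has shrunk. Checking where the wire sits against the tool geometry.

Run:
```python
from h import *
f=np.load("pics/w6.npz");p,R=f["p"],f["R"]
Z=4.588
for d in(0,.0187,.03,.04):
    for x in(-.05,0,.05): print(d,x,(proj("scene",p+R@[x,0,-d])-[345,180])*Z+[390,0])
# wrist-view of roller at w6
c=camera_model("wrist");M=c["mount"]
for d in(0,.0187,.03):
    q=np.linalg.inv(M)@[.018,0,-d,1];u=c["mtx"]@q[:3];print("wrist roller far end",d,u[:2]/u[2])
    q=np.linalg.inv(M)@[.05,0,-d,1];u=c["mtx"]@q[:3];print("wrist corner",d,u[:2]/u[2])
w=cv2.imread("pics/w6.png");s=cv2.imread("pics/s6.png")
cv2.imwrite("pics/z7.png",np.hstack([w,cv2.resize(s[160:270,410-70:410+40],(160,160))[:,:,:].repeat(3,axis=0)[:480]]))
```

```text
0 -0.05 [672.8146 106.8375]
0 0 [592.0385  97.6778]
0 0.05 [511.9291  88.5937]
0.0187 -0.05 [676.9194  81.6624]
0.0187 0 [595.4446  72.5306]
0.0187 0.05 [514.6478  63.4748]
0.03 -0.05 [679.4337  66.2418]
0.03 0 [597.5308  57.128 ]
0.03 0.05 [516.3129  48.0904]
0.04 -0.05 [681.6805  52.4622]
0.04 0 [599.3949  43.365 ]
0.04 0.05 [517.8007  34.3443]
wrist roller far end 0 [317.5936 269.9895]
wrist corner 0 [317.6298 183.3576]
wrist roller far end 0.0187 [317.3774 292.0339]
wrist corner 0.0187 [317.4021 194.7828]
wrist roller far end 0.03 [317.2167 308.4197]
wrist corner 0.03 [317.2302 203.4085]
```

View pics/w6.png

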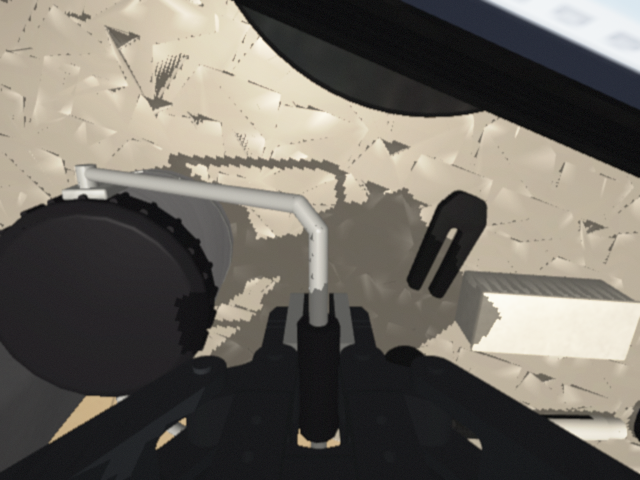

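The roller sits about 40 mm behind the TCP, 21 mm too deep in the fingers, which explains the tipping. Releasing: the stiff bail stays put. Then regripping at the right depth.

Request:
{"api": "drive_tool", "payload": {
  "series": [
    [0,0,0,0,0,0,0.1],
    [0,0,0,0,0,0,0.2],
    [0,0,0,0,0,0,0.3],
    [0,0,0,0,0,0,0.35],
    [0,0,0,0,0,0,0.35]
  ],
  "newtons": 25
}}

```text
time: 6.1
ee_pos: [0.489, -0.3703, 0.089]
eef_rot: [[0.932, 0.363, 0.002], [0.363, -0.932, -0.002], [0.001, 0.002, -1.0]]
contact_force: [0.5, 0.5, 0.7]
finger_gap: 0.351
finger_force: 0.0
```

```bash
cat >> h.py <<'E'
def depth(name):
    # roller's far end: bright wire -> dark, down the columns about u=318; gives d for x offsets
    s=wsnap(name);w=cv2.imread(f"pics/{name}.png")
    c=camera_model("wrist");M=np.linalg.inv(c["mount"])
    print(s["time"],s["ee_pos"],s["finger_gap"],s["finger_force"],s["contact_force"])
    best=[]
    for v in range(200,470,6):
        row=w[v,255:385].max(1).astype(int);b=np.where(row>110)[0];best.append((v,int(b.mean())+255 if len(b) else None,len(b)))
    print(best)
    return s
E
python3 - <<'E'
from h import *
s=depth("w7")
im=snapshot("scene")[:,:,::-1];cv2.imwrite("pics/s7.png",im)
g=im[:,378:390].mean(axis=(1)).astype(int);print([int(g[r][1]) for r in range(230,262,1)])
E
```

```text
6.1 [ 0.489  -0.3703  0.089 ] 0.35076541088928265 0.0 [0.482  0.5163 0.6901]
[(200, 315, 117), (206, 300, 85), (212, 287, 66), (218, 285, 62), (224, 291, 63), (230, 286, 54), (236, 277, 45), (242, 285, 23), (248, 292, 26), (254, 296, 30), (260, 298, 31), (266, 301, 25), (272, 297, 22), (278, 311, 72), (284, 313, 71), (290, 312, 55), (296, 286, 22), (302, 289, 13), (308, 313, 20), (314, 319, 16), (320, 301, 11), (326, None, 0), (332, None, 0), (338, 316, 4), (344, None, 0), (350, 333, 14), (356, 345, 10), (362, 348, 1), (368, None, 0), (374, 323, 12), (380, 354, 10), (386, 350, 22), (392, 353, 25), (398, 348, 36), (404, 345, 44), (410, 345, 63), (416, 341, 67), (422, 330, 79), (428, 329, 81), (434, 327, 85), (440, 322, 101), (446, 318, 32), (452, None, 0), (458, None, 0), (464, None, 0)]
[21, 16, 18, 37, 88, 136, 141, 140, 144, 144, 146, 147, 147, 147, 148, 149, 147, 148, 148, 145, 144, 130, 123, 130, 194, 201, 207, 204, 201, 206, 203, 207]
```

Run:
```python
from h import *
a=cv2.imread("pics/scene0.png").astype(int);b=cv2.imread("pics/s7.png").astype(int)
d=(np.abs(b-a).sum(2)>60)
m=(d&(b.min(2)>165))
for v in range(180,226): 
    u=np.where(m[v,360:425])[0]+360
    if len(u):print(v,list(map(int,u)))
```

```text
180 [385, 400]
184 [399]
186 [385]
187 [374, 375, 376, 377]
188 [372, 374, 375, 376, 377, 380, 397]
189 [372, 378, 380]
190 [371, 397, 399]
191 [371, 372, 406]
192 [371, 372, 399, 400, 401, 402, 407]
193 [371, 372, 384, 406]
194 [371]
195 [371, 372, 407]
196 [370, 371]
197 [370, 371]
198 [370, 371]
199 [370, 371]
200 [370, 371, 399]
201 [370, 371, 395, 406]
202 [370, 372, 375, 381, 382, 383, 384]
203 [369, 371, 372, 374, 375, 376, 381, 382, 383, 384, 393, 405]
204 [369, 371, 372, 373, 374, 375, 376, 381, 382, 383, 384, 385, 393]
205 [382, 383, 386, 387, 388, 389, 393, 394]
206 [369, 386, 387, 388, 389, 390, 391, 392, 393]
207 [369, 390, 391, 392, 393]
208 [369, 370]
209 [369, 370]
210 [368, 369]
211 [368]
212 [405, 406]
213 [405]
214 [405, 406]
215 [368, 369, 405, 406]
216 [368, 405, 406]
217 [368, 405]
218 [405]
219 [405]
220 [405]
221 [370, 404, 405]
222 [404, 405]
223 [367, 368, 404]
224 [369, 402, 404]
225 [402]
```

Run:
```python
from h import *
s=get_state();R=s["eef_rot"];a=np.radians(22.2);u=np.array([np.cos(a),np.sin(a),0]);n=np.array([np.sin(a),-np.cos(a),0])
C=np.array([.4585,-.287,.075])
c=camera_model("scene")
for uv,off in(((371.8,187.7),.05),((407,191.3),-.05)):
    d=c["attitude"]@np.linalg.inv(c["mtx"])@[*uv,1];e=c["eye"]
    P=e+d*((C+u*off-e)@u)/(d@u);q=P-C
    print(P,"radial",q@n,"up",q[2],"len",np.hypot(q@n,q[2]),"ang",np.degrees(np.arctan2(q[2],q@n)), "mid tool",totool(P-u*off))
```

```text
[ 0.5502 -0.3793  0.107 ] radial 0.12005206690746932 up 0.03202270075029175 len 0.12424955586278055 ang 14.935345381926654 mid tool [  3.7803  31.7016 -18.1918]
[ 0.4507 -0.4002  0.1184] radial 0.10191202901346644 up 0.04343486777959789 len 0.11078199039858769 ang 23.083684343042417 mid tool [  3.4957  13.5812 -29.6316]
```

Request:
{"api": "drive_tool", "payload": {
  "series": [
    [0,-1,-5,0,0,0,0.35],
    [0,-2,-10,0,0,0,0.35],
    [0,-3,-15,0,0,0,0.35],
    [0,-3,-19,0,0,0,0.35],
    [0,-3,-19,0,0,0,0.35]
  ],
  "newtons": 25
}}

```text
time: 6.62
ee_pos: [0.4883, -0.3669, 0.1088]
eef_rot: [[0.932, 0.363, 0.002], [0.363, -0.932, -0.002], [0.001, 0.002, -1.0]]
contact_force: [0.1, 0.3, 0.8]
finger_gap: 0.35
finger_force: 0.0
```

Request:
{"api": "drive_tool", "payload": {
  "series": [
    [0,0,0,0,0,0,0.3],
    [0,0,0,0,0,0,0.25],
    [0,0,0,0,0,0,0.2],
    [0,0,0,0,0,0,0.15],
    [0,0,0,0,0,0,0.1]
  ]
}}

```text
time: 7.03
ee_pos: [0.4872, -0.3662, 0.1069]
eef_rot: [[0.932, 0.363, -0.001], [0.363, -0.932, 0.001], [-0.0, -0.001, -1.0]]
contact_force: [0.7, 0.6, -1.2]
finger_gap: 0.132
finger_force: 24.3
```

Request:
{"api": "drive_tool", "payload": {
  "series": [
    [0,0,0,0,0,0,0.05],
    [0,0,0,0,0,0,0],
    [0,0,0,0,0,0,0],
    [0,0,0,0,0,0,0],
    [0,0,0,0,0,0,0]
  ]
}}

```text
time: 7.45
ee_pos: [0.4872, -0.3661, 0.1071]
eef_rot: [[0.932, 0.363, -0.001], [0.363, -0.932, 0.001], [-0.0, -0.001, -1.0]]
contact_force: [-1.2, 1.8, -1.0]
finger_gap: 0.131
finger_force: 24.3
```

Run:
```python
from h import *
s=wsnap("w8");w=cv2.imread("pics/w8.png");print(s["contact_force"],s["finger_gap"])
for v in range(170,350,5): print(v,w[v,300:338:3].max(1).tolist())
c=camera_model("wrist");M=np.linalg.inv(c["mount"])
for d in(.01,.0187,.025,.03,.04,.045):
    print(d,[ (lambda u:(u[:2]/u[2]).round(0))(c["mtx"]@(M@[x,0,-d,1])[:3]) for x in(.018,.05)])
```

```text
[-1.1629  1.7932 -0.9936] 0.1313517198121345
170 [209, 209, 208, 208, 208, 208, 208, 210, 213, 214, 215, 151, 118]
175 [211, 209, 207, 208, 208, 209, 210, 213, 218, 226, 226, 220, 105]
180 [165, 164, 141, 199, 210, 211, 214, 214, 217, 216, 217, 219, 130]
185 [207, 203, 184, 152, 171, 214, 214, 214, 214, 213, 213, 187, 103]
190 [193, 206, 207, 192, 166, 151, 212, 211, 211, 210, 208, 209, 114]
195 [156, 187, 202, 211, 196, 176, 141, 200, 207, 196, 208, 156, 105]
200 [175, 137, 179, 198, 212, 204, 184, 152, 170, 201, 199, 196, 106]
205 [214, 214, 189, 170, 193, 208, 213, 194, 161, 109, 114, 114, 110]
210 [210, 204, 209, 206, 138, 198, 224, 199, 169, 109, 109, 105, 105]
215 [203, 205, 204, 209, 162, 197, 223, 200, 170, 106, 107, 106, 106]
220 [202, 206, 200, 152, 162, 195, 222, 199, 169, 104, 104, 107, 105]
225 [200, 184, 102, 106, 155, 188, 222, 199, 167, 107, 106, 105, 104]
230 [111, 106, 105, 104, 138, 196, 221, 199, 169, 107, 105, 105, 105]
235 [105, 105, 104, 108, 166, 196, 219, 198, 167, 109, 105, 106, 103]
240 [105, 104, 105, 107, 165, 197, 219, 199, 166, 109, 107, 106, 105]
245 [
[... 886 characters left out ...]
, 19, 18]
315 [23, 17, 20, 21, 21, 21, 20, 25, 22, 19, 20, 17, 22]
320 [24, 16, 24, 18, 21, 22, 21, 17, 23, 23, 23, 21, 23]
325 [22, 20, 18, 21, 17, 19, 21, 24, 21, 20, 20, 20, 23]
330 [22, 19, 20, 19, 22, 21, 24, 19, 22, 21, 20, 20, 19]
335 [20, 18, 21, 23, 21, 18, 22, 22, 23, 22, 22, 20, 24]
340 [20, 19, 21, 21, 19, 20, 22, 22, 21, 21, 21, 18, 22]
345 [19, 21, 20, 21, 21, 22, 22, 20, 23, 20, 20, 21, 19]
0.01 [array([317., 281.]), array([318., 189.])]
0.0187 [array([317., 292.]), array([317., 195.])]
0.025 [array([317., 301.]), array([317., 199.])]
0.03 [array([317., 308.]), array([317., 203.])]
0.04 [array([317., 325.]), array([317., 213.])]
0.045 [array([317., 335.]), array([317., 218.])]
```

Run:
```python
from h import *
t=np.radians(np.linspace(29.3,90,21));y=100*np.cos(t);z=-100*np.sin(t)
for c in range(4):
    k=5*c;print([[0,float(round(y[i]-y[k],1)),float(round(z[i]-z[k],1))] for i in range(k+1,k+6)])
im=snapshot("scene")[:,:,::-1];g=im[:,378:390].mean(axis=(1)).astype(int);print([int(g[r][1]) for r in range(230,262,1)])
```

```text
[[0, -2.7, -4.5], [0, -5.7, -8.9], [0, -8.8, -13.2], [0, -12.2, -17.2], [0, -15.9, -21.1]]
[[0, -3.8, -3.7], [0, -7.8, -7.2], [0, -12.0, -10.4], [0, -16.3, -13.4], [0, -20.8, -16.2]]
[[0, -4.6, -2.6], [0, -9.4, -4.9], [0, -14.3, -6.9], [0, -19.3, -8.7], [0, -24.4, -10.2]]
[[0, -5.1, -1.3], [0, -10.4, -2.2], [0, -15.6, -2.9], [0, -20.9, -3.3], [0, -26.2, -3.5]]
[19, 14, 18, 38, 89, 140, 138, 141, 145, 147, 146, 147, 148, 149, 147, 150, 149, 149, 147, 147, 144, 133, 126, 130, 193, 202, 207, 205, 203, 206, 203, 208]
```

Canister is flat. Continuing the arc.

Request:
{"api": "drive_tool", "payload": {
  "series": [
    [0,-2.7,-4.5,0,0,0,0],
    [0,-5.7,-9,0,0,0,0],
    [0,-9,-13,0,0,0,0],
    [0,-12,-17,0,0,0,0],
    [0,-16,-21,0,0,0,0]
  ]
}}

```text
time: 7.97
ee_pos: [0.4815, -0.351, 0.1288]
eef_rot: [[0.932, 0.364, -0.0], [0.364, -0.932, 0.0], [-0.0, -0.0, -1.0]]
contact_force: [-0.7, 2.3, -2.5]
finger_gap: 0.127
finger_force: 24.3
```

Request:
{"api": "drive_tool", "payload": {
  "series": [
    [0,-4,-3.7,0,0,0,0],
    [0,-8,-7,0,0,0,0],
    [0,-12,-10,0,0,0,0],
    [0,-16.5,-13,0,0,0,0],
    [0,-21,-16,0,0,0,0]
  ]
}}

```text
time: 8.38
ee_pos: [0.4738, -0.3315, 0.1445]
eef_rot: [[0.932, 0.363, -0.0], [0.363, -0.932, -0.0], [-0.0, 0.0, -1.0]]
contact_force: [-1.1, 1.1, -3.2]
finger_gap: 0.126
finger_force: 24.3
```

Run:
```python
from h import *
s=wsnap("w9");w=cv2.imread("pics/w9.png");print(s["ee_pos"],s["contact_force"],s["finger_gap"])
print([int(w[v,316:322].max()) for v in range(270,345,3)])
im=snapshot("scene")[:,:,::-1];g=im[:,378:390].mean(axis=(1)).astype(int);print([int(g[r][1]) for r in range(230,262,1)])
```

```text
[ 0.4738 -0.3315  0.1445] [-1.0963  1.0871 -3.2088] 0.1263841726286339
[115, 114, 113, 115, 115, 116, 62, 20, 25, 25, 24, 24, 24, 22, 24, 23, 23, 26, 24, 23, 24, 22, 22, 25, 24]
[14, 14, 19, 42, 105, 149, 144, 147, 144, 146, 147, 149, 149, 149, 150, 150, 149, 148, 150, 150, 141, 137, 125, 127, 202, 201, 208, 205, 204, 207, 205, 207]
```

Request:
{"api": "drive_tool", "payload": {
  "series": [
    [0,-4.6,-2,0,0,0,0],
    [0,-9.4,-4,0,0,0,0],
    [0,-14,-6,0,0,0,0],
    [0,-19,-7.5,0,0,0,0],
    [0,-24,-9,0,0,0,0]
  ]
}}

```text
time: 8.9
ee_pos: [0.4654, -0.3098, 0.154]
eef_rot: [[0.932, 0.363, 0.001], [0.363, -0.932, -0.001], [0.0, 0.001, -1.0]]
contact_force: [-0.3, -0.3, -1.2]
finger_gap: 0.13
finger_force: 24.6
```

Request:
{"api": "drive_tool", "payload": {
  "series": [
    [0,-5,-1,0,0,0,0],
    [0,-10,-2,0,0,0,0],
    [0,-15.5,-2.5,0,0,0,0],
    [0,-21,-3,0,0,0,0],
    [0,-26,-3,0,0,0,0]
  ]
}}

```text
time: 9.32
ee_pos: [0.456, -0.2853, 0.1572]
eef_rot: [[0.932, 0.363, 0.001], [0.363, -0.932, -0.001], [0.001, 0.001, -1.0]]
contact_force: [-1.4, -1.4, 5.8]
finger_gap: 0.127
finger_force: 25.1
```

Run:
```python
from h import *
s=wsnap("w10");w=cv2.imread("pics/w10.png");print(s["ee_pos"],s["contact_force"],s["finger_gap"])
print([int(w[v,316:322].max()) for v in range(270,345,3)])
im=snapshot("scene")[:,:,::-1];cv2.imwrite("pics/s10.png",im);g=im[:,378:390].mean(axis=(1)).astype(int);print([int(g[r][1]) for r in range(230,262,1)])
cv2.imwrite("pics/t10.png",snapshot("top")[:,:,::-1])
```

```text
[ 0.456  -0.2853  0.1572] [-1.4385 -1.3791  5.7627] 0.12738611707079348
[124, 125, 125, 125, 124, 125, 86, 23, 26, 26, 26, 27, 26, 26, 27, 27, 26, 26, 25, 26, 27, 27, 27, 26, 29]
[17, 16, 17, 38, 100, 150, 141, 144, 142, 144, 143, 144, 144, 145, 145, 145, 146, 144, 145, 143, 137, 138, 127, 122, 180, 205, 209, 206, 203, 208, 205, 209]
```

Bail is upright with the canister flat on the table. Lifting gently with a firmer grip.

Request:
{"api": "drive_tool", "payload": {
  "series": [
    [0,0,-1,0,0,0,0],
    [0,0,-2,0,0,0,0],
    [0,0,-3,0,0,0,0],
    [0,0,-5,0,0,0,0],
    [0,0,-8,0,0,0,0]
  ],
  "newtons": 50
}}

```text
time: 9.88
ee_pos: [0.4548, -0.2846, 0.1631]
eef_rot: [[0.932, 0.364, -0.003], [0.364, -0.932, 0.002], [-0.002, -0.003, -1.0]]
contact_force: [0.6, 0.4, -6.0]
finger_gap: 0.119
finger_force: 48.7
```

Request:
{"api": "drive_tool", "payload": {
  "series": [
    [0,0,-4,0,0,0,0],
    [0,0,-9,0,0,0,0],
    [0,0,-15,0,0,0,0],
    [0,0,-22,0,0,0,0],
    [0,0,-30,0,0,0,0]
  ]
}}

```text
time: 10.3
ee_pos: [0.4558, -0.2854, 0.195]
eef_rot: [[0.932, 0.363, -0.0], [0.363, -0.932, -0.0], [-0.0, 0.0, -1.0]]
contact_force: [1.1, 0.3, -5.2]
finger_gap: 0.12
finger_force: 48.7
```

Request:
{"api": "drive_tool", "payload": {
  "series": [
    [0,0,-9,0,0,0,0],
    [0,0,-18,0,0,0,0],
    [0,0,-27,0,0,0,0],
    [0,0,-36,0,0,0,0],
    [0,0,-45,0,0,0,0]
  ]
}}

```text
time: 10.72
ee_pos: [0.4559, -0.2854, 0.2404]
eef_rot: [[0.932, 0.363, 0.0], [0.363, -0.932, -0.0], [0.0, 0.0, -1.0]]
contact_force: [0.0, 0.5, -5.8]
finger_gap: 0.119
finger_force: 48.7
```

Request:
{"api": "drive_tool", "payload": {
  "series": [
    [0,0,-9,0,0,0,0],
    [0,0,-18,0,0,0,0],
    [0,0,-27,0,0,0,0],
    [0,0,-36,0,0,0,0],
    [0,0,-45,0,0,0,0]
  ]
}}

```text
time: 11.13
ee_pos: [0.4558, -0.2854, 0.2852]
eef_rot: [[0.932, 0.363, -0.0], [0.363, -0.932, -0.0], [-0.0, 0.0, -1.0]]
contact_force: [0.5, -0.5, -5.7]
finger_gap: 0.121
finger_force: 48.7
```

Run:
```python
from h import *
s=get_state();print(s["time"],s["ee_pos"],s["contact_force"],s["wrist_torque"],s["finger_gap"])
d=s["eef_rot"];print(np.degrees(np.arctan2(d[1,0],d[0,0])),s["joint_positions"])
print(totool([.445,-.19,.29]))
```

```text
11.1333 [ 0.4558 -0.2854  0.2852] [ 0.5235 -0.5392 -5.6742] [-0.0256  0.0015  0.032 ] 0.12085323690011131
21.306336390953422 [ 33.9979   9.2955  -7.4131  98.9623   1.2632  71.8201 -42.4067]
[ 24.5867 -92.8043  -4.8296]
```

Request:
{"api": "drive_tool", "payload": {
  "series": [
    [1.5,-6,0,0,0,1.5,0],
    [4,-15,0,0,0,3.5,0],
    [7,-26,0,0,0,6,0],
    [9.5,-36,0,0,0,8.5,0],
    [12,-46,0,0,0,11,0]
  ]
}}

```text
time: 11.55
ee_pos: [0.4502, -0.2379, 0.2848]
eef_rot: [[0.984, 0.177, 0.0], [0.177, -0.984, -0.0], [0.0, 0.0, -1.0]]
contact_force: [-0.0, 0.6, -5.9]
finger_gap: 0.122
finger_force: 48.7
```

Request:
{"api": "drive_tool", "payload": {
  "series": [
    [0.5,-11,0,0,0,3,0],
    [1.5,-22,0,0,0,6,0],
    [2.5,-33,0,0,0,8.5,0],
    [3,-42,0,0,0,10.5,0],
    [3.5,-48,0,0,0,11.5,0]
  ]
}}

```text
time: 11.97
ee_pos: [0.4451, -0.189, 0.2848]
eef_rot: [[1.0, -0.021, 0.0], [-0.021, -1.0, 0.0], [0.0, -0.0, -1.0]]
contact_force: [-0.7, 0.4, -5.3]
finger_gap: 0.12
finger_force: 48.7
```

Request:
{"api": "drive_tool", "payload": {
  "series": [
    [0,0,0,0,0,0,0],
    [0,0,0,0,0,0,0]
  ]
}}

```text
time: 12.13
ee_pos: [0.4453, -0.1903, 0.2848]
eef_rot: [[1.0, -0.02, 0.001], [-0.02, -1.0, -0.001], [0.001, 0.001, -1.0]]
contact_force: [-0.1, -0.8, -5.5]
finger_gap: 0.12
finger_force: 48.8
```

Run:
```python
from h import *
s=wsnap("w11");print(s["time"],s["ee_pos"],s["contact_force"]);d=s["eef_rot"];print(np.degrees(np.arctan2(d[1,0],d[0,0])))
im=snapshot("scene")[:,:,::-1];cv2.imwrite("pics/s11.png",im)
cv2.imwrite("pics/z11.png",np.hstack([cv2.resize(cv2.imread("pics/w11.png"),None,fx=.8,fy=.8),cv2.resize(im[130:290,310:400],(216,384))]))
```

```text
12.1333 [ 0.4453 -0.1903  0.2848] [-0.0795 -0.8093 -5.5316]
-1.1270939833664553
```

View pics/z11.png

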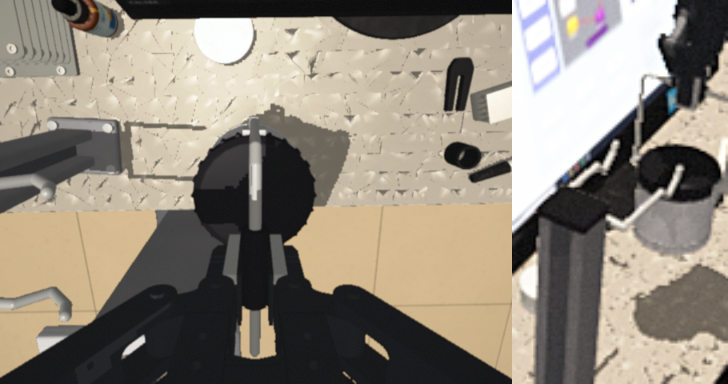

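Wrist panel: far prong tip at about (50,190), near prong tip at about (67,312), with the near notch around (50,292), at 0.8 scale. The canister hangs upright from the grip, and the scene panel agrees. Computing the seat.

Run:
```python
from h import *
f=np.load("pics/w11.npz");P=(f["p"],f["R"]);w=cv2.imread("pics/w11.png")
for n,uv,z in(("near tip",(83,390),.281),("far tip",(60,240),.281),("near notch",(60,363),.264),("near bar",(5,377),.275),("far bar",(5,229),.275)):
    p=wcast(uv,z,P);print(n,p,P[1].T@(p-P[0])*1000)
# bright prong pixels per column, far and near
g=w.min(2)
for u in range(5,100,6):
    print(u,[int(v) for v in np.where((w[200:270,u].max(1)>150))[0]+200][::4],"|",[int(v) for v in np.where((np.abs(w[345:410,u].astype(int).max(1)-w[345:410,u].min(1))<14)&(w[345:410,u].min(1)>110))[0]+345][::3])
for p in ([.4725,-.0952,.283],[.4062,-.0941,.283]):
    c=camera_model("wrist");q=np.linalg.inv(c["mount"])@[*(P[1].T@(np.array(p)-P[0])),1];u=c["mtx"]@q[:3];print("top-cam tips in wrist:",u[:2]/u[2])
```

```text
near tip [ 0.41   -0.0926  0.281 ] [-37.1774 -97.0434   3.6796]
far tip [ 0.4755 -0.0964  0.281 ] [ 28.3069 -94.4596   3.717 ]
near notch [ 0.4117 -0.0732  0.264 ] [ -35.9371 -116.4123   20.67  ]
near bar [ 0.4126 -0.0563  0.275 ] [ -35.3249 -133.2954    9.6613]
far bar [ 0.4783 -0.0725  0.275 ] [  30.6894 -118.4535    9.7055]
5 [225, 229, 233, 269] | [374, 377, 380, 383]
11 [225, 229, 233, 265, 269] | [375, 378, 381, 384]
17 [224, 228, 232, 262, 266] | [375, 378, 381, 384]
23 [223, 227, 231, 259, 263, 267] | [373, 376, 379, 382]
29 [223, 227, 253, 257, 261, 265, 269] | [371, 374, 377, 380]
35 [222, 226, 230, 253, 257, 261, 265, 269] | [370, 373, 376, 379]
41 [221, 225, 229, 249, 253, 257, 261, 265, 269] | [368, 371, 374, 377]
47 [225, 229, 233, 251, 255, 259, 263, 267] | [366, 369, 372, 375]
53 [228, 236, 240, 244, 248, 252, 257, 261, 265, 269] | [364, 367, 370, 373]
59 [237, 241, 245, 253, 257, 261, 265, 269] | [362, 365, 368, 371]
65 [252, 256, 260, 264, 268] | [362, 365, 368, 371]
71 [231, 235, 239, 243, 247, 251, 255, 259, 263, 267] | [368, 371, 374, 377, 380]
77 [228, 232, 236, 240, 244, 248, 252, 256, 260, 264, 268] | [374, 377, 380, 383, 386, 389, 392, 395, 398]
83 [225, 229, 233, 237, 241, 245, 249, 253, 257, 261, 265, 269] | [391, 394, 397, 400]
89 [222, 226, 230, 234, 238, 242, 246, 250, 254, 258, 262, 266] | []
95 [219, 223, 227, 231, 235, 239, 243, 247, 251, 255, 259, 263, 267] | []
top-cam tips in wrist: [ 55.0953 249.488 ]
top-cam tips in wrist: [ 85.8834 400.958 ]
```

Request:
{"api": "drive_tool", "payload": {
  "series": [
    [0,-6,0,0,0,0,0],
    [-1,-17,0,0,0,0,0],
    [-2,-30,0,0,0,0.5,0],
    [-2.5,-43,0,0,0,1,0],
    [-3,-56,0,0,0,1,0]
  ]
}}

```text
time: 12.65
ee_pos: [0.4431, -0.1331, 0.2843]
eef_rot: [[0.999, -0.038, -0.0], [-0.038, -0.999, 0.0], [-0.0, -0.0, -1.0]]
contact_force: [0.8, -0.6, -6.3]
finger_gap: 0.119
finger_force: 48.8
```

Request:
{"api": "drive_tool", "payload": {
  "series": [
    [-1,-13,0,0,0,0,0],
    [-2,-26,0,0,0,0,0],
    [-3,-38,0,0,0,0,0],
    [-3.5,-48,0,0,0,0,0],
    [-4,-57,0,0,0,0,0]
  ]
}}

```text
time: 13.07
ee_pos: [0.4414, -0.0758, 0.2844]
eef_rot: [[0.999, -0.037, 0.0], [-0.037, -0.999, -0.0], [0.0, 0.0, -1.0]]
contact_force: [-0.4, 0.1, -6.7]
finger_gap: 0.122
finger_force: 48.7
```

Request:
{"api": "drive_tool", "payload": {
  "series": [
    [0,0,0,0,0,0,0],
    [0,0,0,0,0,0,0],
    [0,0,0,0,0,0,0]
  ]
}}

```text
time: 13.32
ee_pos: [0.4415, -0.0781, 0.2843]
eef_rot: [[0.999, -0.039, 0.0], [-0.039, -0.999, -0.001], [0.0, 0.001, -1.0]]
contact_force: [-0.1, -0.5, -5.5]
finger_gap: 0.119
finger_force: 48.8
```

Run:
```python
from h import *
s=wsnap("w12");w=cv2.imread("pics/w12.png");print(s["time"],s["ee_pos"],s["contact_force"],s["wrist_torque"]);d=s["eef_rot"];print(np.degrees(np.arctan2(d[1,0],d[0,0])))
# far prong seen beside the gripper: light pixels; expected pixels of far seat/tip/bar for assumed seat
c=camera_model("wrist")
yaw=np.radians(-2);ax=np.array([np.cos(yaw),np.sin(yaw),0]);ay=np.array([-np.sin(yaw),np.cos(yaw),0]);S=np.array([.441,-.0765,.267])
for n,o in(("tip",(34,-18,16)),("notch",(34,0,-3)),("bar",(34,20,8)),("crossbar",(34,78,8))):
    p=S+(ax*o[0]+ay*o[1]+np.array([0,0,o[2]]))/1000
    q=np.linalg.inv(c["mount"])@[*(s["eef_rot"].T@(p-s["ee_pos"])),1];u=c["mtx"]@q[:3];print(n,u[:2]/u[2])
im=snapshot("scene")[:,:,::-1];cv2.imwrite("pics/s12.png",im);cv2.imwrite("pics/t12.png",snapshot("top")[:,:,::-1])
# light-grey low-saturation mask in wrist, far prong rows
hsv=cv2.cvtColor(w,cv2.COLOR_BGR2HSV)
m=((hsv[...,1]<14)&(hsv[...,2]>110)).astype(np.uint8)
for u in range(120,420,10):
    print(u,[int(v) for v in np.where(m[150:330,u])[0]+150][::3])
```

```text
13.3167 [ 0.4415 -0.0781  0.2843] [-0.1404 -0.4759 -5.5392] [-0.067   0.0242 -0.0083]
-2.2552145590411707
tip [362.5045 228.7834]
notch [312.9275 215.2992]
bar [259.3904 222.9759]
crossbar [105.4271 223.4511]
120 [205, 213, 216, 246, 250, 257, 265, 271, 285, 295, 302, 310, 313, 316, 319, 323, 328]
130 [206, 210, 213, 216, 219]
140 [206, 214, 218]
150 [206, 212, 215, 221]
160 [207, 212, 215, 219]
170 [207, 213, 216, 220]
180 [150, 153, 156, 160, 213, 216, 220]
190 [150, 153, 156, 210, 214, 217, 222]
200 [150, 153, 156, 208, 214, 217, 220]
210 [150, 153, 156, 209, 214, 217, 220]
220 [150, 153, 156, 209, 215, 218]
230 [150, 153, 156, 159, 212, 215, 218]
240 [150, 153, 156, 159, 210, 216, 221, 268, 272, 284]
250 [150, 153, 156, 159, 202, 207, 215, 218, 221]
260 [209, 213, 217, 224]
270 [210, 215, 218, 223]
280 [209, 213, 219, 223]
290 [210, 217, 220]
300 [162, 207, 212, 216]
310 [157, 160, 164, 204, 212, 216]
320 [151, 179, 196, 201, 207, 210, 213, 216, 219, 222, 225, 228, 231, 238, 244, 248, 254, 258, 261, 264, 267, 270, 273, 278, 281]
330 [158, 161, 164, 213, 216]
340 [157, 166, 212, 219]
350 [160]
360 [166, 220, 225, 228]
370 [175]
380 []
390 []
400 []
410 []
```

Prong pixels match the predicted tip (362,229) and notch (313,215). Lowering slowly.

Request:
{"api": "drive_tool", "payload": {
  "series": [
    [0.5,-0.5,2,0,0,0,0],
    [1,-1,6,0,0,0,0],
    [1.5,-1.5,10,0,0,0,0],
    [2,-1.5,14,0,0,0,0],
    [2,-1.5,18,0,0,0,0]
  ]
}}

```text
time: 13.88
ee_pos: [0.4435, -0.0757, 0.2656]
eef_rot: [[0.999, -0.038, -0.001], [-0.038, -0.999, 0.0], [-0.001, -0.0, -1.0]]
contact_force: [-0.6, 0.8, -5.4]
finger_gap: 0.118
finger_force: 48.8
```

Request:
{"api": "drive_tool", "payload": {
  "series": [
    [0,0,2,0,0,0,0],
    [0,0,4,0,0,0,0],
    [0,0,6,0,0,0,0],
    [0,0,8,0,0,0,0],
    [0,0,9,0,0,0,0]
  ]
}}

```text
time: 14.3
ee_pos: [0.4435, -0.0758, 0.2571]
eef_rot: [[0.999, -0.038, -0.0], [-0.038, -0.999, -0.0], [-0.0, 0.0, -1.0]]
contact_force: [-0.0, 0.4, -7.2]
finger_gap: 0.12
finger_force: 48.8
```

Request:
{"api": "drive_tool", "payload": {
  "series": [
    [0,0,1.5,0,0,0,0],
    [0,0,3,0,0,0,0],
    [0,0,4.5,0,0,0,0],
    [0,0,6,0,0,0,0],
    [0,0,7.5,0,0,0,0]
  ]
}}

```text
time: 14.72
ee_pos: [0.4436, -0.0756, 0.2498]
eef_rot: [[0.999, -0.038, 0.0], [-0.038, -0.999, 0.0], [0.0, -0.0, -1.0]]
contact_force: [0.8, 0.0, -4.8]
finger_gap: 0.119
finger_force: 48.8
```

Request:
{"api": "drive_tool", "payload": {
  "series": [
    [0,0,1.5,0,0,0,0],
    [0,0,3,0,0,0,0],
    [0,0,4.5,0,0,0,0],
    [0,0,6,0,0,0,0],
    [0,0,7.5,0,0,0,0]
  ]
}}

```text
time: 15.13
ee_pos: [0.4436, -0.0757, 0.2422]
eef_rot: [[0.999, -0.038, 0.0], [-0.038, -0.999, -0.0], [0.0, 0.0, -1.0]]
contact_force: [-0.1, 0.3, -4.0]
finger_gap: 0.122
finger_force: 48.9
```

```bash
cat >> h.py <<'E'
def prong(name):
    s=wsnap(name);w=cv2.imread(f"pics/{name}.png");print(s["time"],s["ee_pos"],s["contact_force"],s["wrist_torque"],s["finger_gap"])
    hsv=cv2.cvtColor(w,cv2.COLOR_BGR2HSV);m=((hsv[...,1]<14)&(hsv[...,2]>110))
    for u in range(150,400,15): print(u,[int(v) for v in np.where(m[180:330,u])[0]+180][::3])
    c=camera_model("wrist")
    for n,o in(("tip",(34,-18,16)),("notch",(34,0,-3)),("bar",(34,20,8))):  # if wire (at d=.0175) lies in seat
        q=np.linalg.inv(c["mount"])@[o[0]/1e3,-o[1]/1e3,-.0175-o[2]/1e3,1];u=c["mtx"]@q[:3];print(n,u[:2]/u[2])
E
python3 -c "
from h import *
prong('w13');cv2.imwrite('pics/s13.png',snapshot('scene')[:,:,::-1])"
```

```text
15.1333 [ 0.4436 -0.0757  0.2422] [-0.1424  0.3313 -3.9741] [0.1114 0.097  0.0032] 0.12177849404643722
150 [239, 248, 251, 255]
165 [240, 246, 249, 252, 258]
180 [241, 247, 250, 253, 257]
195 [240, 243, 248, 251, 254]
210 [242, 246, 249, 252, 256]
225 [222, 225, 245, 250, 253, 256]
240 [218, 221, 224, 245, 249, 252, 255, 279, 288]
255 [242, 251, 254, 257, 260]
270 [243, 250, 253, 256, 259]
285 [240, 243, 246, 250, 253, 256]
300 [237, 244, 248, 251]
315 [180, 183, 186, 189, 199, 203, 216, 223, 230, 234, 237, 240, 243, 246, 249, 252, 255, 258, 261, 264, 267, 270, 273, 276, 279, 282, 285]
330 [245]
345 [248, 252]
360 [245]
375 [253, 264, 268]
390 []
tip [381.0508 263.12  ]
notch [316.719  241.3974]
bar [249.0609 253.0424]
```

Wire is in the notches (notch pixel 315 vs predicted 317; tip 375 vs 381). Continuing to load the spring.

Request:
{"api": "drive_tool", "payload": {
  "series": [
    [0,0,2,0,0,0,0],
    [0,0,4,0,0,0,0],
    [0,0,6,0,0,0,0],
    [0,0,8,0,0,0,0],
    [0,0,10,0,0,0,0]
  ]
}}

```text
time: 15.65
ee_pos: [0.4438, -0.0756, 0.2322]
eef_rot: [[0.999, -0.038, 0.0], [-0.038, -0.999, 0.0], [0.0, -0.0, -1.0]]
contact_force: [0.3, 1.1, -3.3]
finger_gap: 0.116
finger_force: 49.0
```

Request:
{"api": "drive_tool", "payload": {
  "series": [
    [0,0,2,0,0,0,0],
    [0,0,4,0,0,0,0],
    [0,0,6,0,0,0,0],
    [0,0,8,0,0,0,0],
    [0,0,10,0,0,0,0]
  ]
}}

```text
time: 16.07
ee_pos: [0.4437, -0.0757, 0.2222]
eef_rot: [[0.999, -0.038, 0.0], [-0.038, -0.999, -0.0], [0.0, 0.0, -1.0]]
contact_force: [0.3, 1.1, -2.2]
finger_gap: 0.123
finger_force: 49.1
```

Request:
{"api": "drive_tool", "payload": {
  "series": [
    [0,0,2,0,0,0,0],
    [0,0,4,0,0,0,0],
    [0,0,6,0,0,0,0],
    [0,0,8,0,0,0,0],
    [0,0,10,0,0,0,0]
  ]
}}

```text
time: 16.48
ee_pos: [0.4437, -0.0757, 0.2123]
eef_rot: [[0.999, -0.038, 0.0], [-0.038, -0.999, -0.0], [0.0, 0.0, -1.0]]
contact_force: [-0.3, 1.7, -1.8]
finger_gap: 0.118
finger_force: 49.2
```

Request:
{"api": "drive_tool", "payload": {
  "series": [
    [0,0,2,0,0,0,0],
    [0,0,4,0,0,0,0],
    [0,0,6,0,0,0,0],
    [0,0,8,0,0,0,0],
    [0,0,9,0,0,0,0]
  ]
}}

```text
time: 16.9
ee_pos: [0.4437, -0.0757, 0.2031]
eef_rot: [[0.999, -0.038, 0.0], [-0.038, -0.999, -0.0], [0.0, 0.0, -1.0]]
contact_force: [1.7, 1.5, -1.0]
finger_gap: 0.117
finger_force: 49.3
```

Request:
{"api": "drive_tool", "payload": {
  "series": [
    [0,0,1,0,0,0,0],
    [0,0,2,0,0,0,0],
    [0,0,3,0,0,0,0],
    [0,0,4,0,0,0,0],
    [0,0,4,0,0,0,0]
  ]
}}

```text
time: 17.32
ee_pos: [0.4437, -0.0757, 0.1992]
eef_rot: [[0.999, -0.038, 0.0], [-0.038, -0.999, -0.0], [0.0, 0.0, -1.0]]
contact_force: [1.0, 2.1, -0.4]
finger_gap: 0.118
finger_force: 49.4
```

```bash
python3 -c "
from h import *
prong('w14');cv2.imwrite('pics/s14.png',snapshot('scene')[:,:,::-1])"
```

```text
17.3167 [ 0.4437 -0.0757  0.1992] [ 0.9659  2.0774 -0.3738] [ 0.3999 -0.0884 -0.0897] 0.11781786725751697
150 [240, 249, 252, 255]
165 [240, 245, 248, 251, 254, 259]
180 [241, 244, 248, 251, 255, 259]
195 [241, 245, 250, 253, 257]
210 [236, 239, 242, 248, 251, 254]
225 [238, 241, 244, 250, 253, 256]
240 [230, 234, 237, 241, 246, 251, 254, 257]
255 [243, 250, 253, 257, 260]
270 [186, 248, 253, 256]
285 [241, 248, 254, 257]
300 [238, 242, 248, 251]
315 [184, 195, 199, 202, 227, 231, 236, 240, 243, 246, 249, 252, 255, 258, 261, 264, 268, 271, 274, 277, 280, 283]
330 [242]
345 [248, 253]
360 []
375 [254, 259, 264, 267]
390 []
tip [381.0512 263.1192]
notch [316.7193 241.3967]
bar [249.0613 253.0417]
```

Request:
{"api": "drive_tool", "payload": {
  "series": [
    [0,-0.5,1,0,0,0,0],
    [0,-1,2,0,0,0,0],
    [0,-1.5,3,0,0,0,0],
    [0,-1.5,4,0,0,0,0],
    [0,-1.5,4,0,0,0,0]
  ]
}}

```text
time: 17.83
ee_pos: [0.4436, -0.075, 0.1952]
eef_rot: [[0.999, -0.039, 0.0], [-0.039, -0.999, -0.001], [0.0, 0.001, -1.0]]
contact_force: [0.3, -1.3, 0.3]
finger_gap: 0.119
finger_force: 49.4
```

Request:
{"api": "drive_tool", "payload": {
  "series": [
    [0,0,0,0,0,0,0],
    [0,0,0,0,0,0,0]
  ]
}}

```text
time: 18.0
ee_pos: [0.4436, -0.0749, 0.1953]
eef_rot: [[0.999, -0.039, 0.0], [-0.039, -0.999, -0.001], [0.0, 0.001, -1.0]]
contact_force: [0.0, -2.1, 0.2]
finger_gap: 0.121
finger_force: 49.4
```

Request:
{"api": "drive_tool", "payload": {
  "series": [
    [0,0,0,0,0,0,0],
    [0,0,0,0,0,0,0]
  ]
}}

```text
time: 18.17
ee_pos: [0.4436, -0.0748, 0.1954]
eef_rot: [[0.999, -0.039, 0.0], [-0.039, -0.999, -0.001], [0.0, 0.001, -1.0]]
contact_force: [0.9, -3.5, -0.3]
finger_gap: 0.119
finger_force: 49.4
```

Request:
{"api": "drive_tool", "payload": {
  "series": [
    [0,0,0,0,0,0,0],
    [0,0,0,0,0,0,0]
  ]
}}

```text
time: 18.33
ee_pos: [0.4436, -0.0748, 0.1953]
eef_rot: [[0.999, -0.039, 0.0], [-0.039, -0.999, -0.001], [0.0, 0.001, -1.0]]
contact_force: [0.8, -3.6, -0.9]
finger_gap: 0.117
finger_force: 49.4
```

Request:
{"api": "drive_tool", "payload": {
  "series": [
    [0,0,0,0,0,0,0],
    [0,0,0,0,0,0,0]
  ]
}}

```text
time: 18.5
ee_pos: [0.4436, -0.0747, 0.1953]
eef_rot: [[0.999, -0.039, 0.0], [-0.039, -0.999, -0.001], [0.0, 0.001, -1.0]]
contact_force: [0.1, -3.7, -0.9]
finger_gap: 0.121
finger_force: 49.4
```

Request:
{"api": "drive_tool", "payload": {
  "series": [
    [0,0,0,0,0,0,0],
    [0,0,0,0,0,0,0]
  ]
}}

```text
time: 18.67
ee_pos: [0.4436, -0.0746, 0.1953]
eef_rot: [[0.999, -0.039, 0.0], [-0.039, -0.999, -0.001], [0.0, 0.001, -1.0]]
contact_force: [0.2, -3.9, -0.1]
finger_gap: 0.125
finger_force: 49.5
```

Run:
```python
from h import *
z=[]
for i in range(14):
    snapshot("scene");z.append(get_state()["contact_force"])
print(np.mean(z,0),np.std(z,0),get_state()["time"])
```

```text
[ 0.5156 -4.86   -0.814 ] [0.5411 0.6208 0.3595] 19.3667
```

Request:
{"api": "drive_tool", "payload": {
  "series": [
    [0,0.5,0,0,0,0,0],
    [0,1,0,0,0,0,0],
    [0,1.2,0,0,0,0,0],
    [0,1.2,0,0,0,0,0]
  ]
}}

```text
time: 19.7
ee_pos: [0.4436, -0.0746, 0.1952]
eef_rot: [[0.999, -0.038, -0.0], [-0.038, -0.999, 0.001], [-0.0, -0.001, -1.0]]
contact_force: [0.3, -1.6, -0.5]
finger_gap: 0.12
finger_force: 49.5
```

Run:
```python
from h import *
z=[]
for i in range(16):
    snapshot("scene");z.append(get_state()["contact_force"])
print(np.mean(z,0),np.mean(z[8:],0),np.std(z,0),get_state()["time"],get_state()["ee_pos"])
```

```text
[ 0.5128  0.3623 -0.4887] [ 0.4195  1.2501 -0.3282] [0.4633 1.2243 0.263 ] 20.5 [ 0.4436 -0.0749  0.1953]
```

Request:
{"api": "drive_tool", "payload": {
  "series": [
    [0,0,1,0,0,0,0],
    [0,0,2,0,0,0,0],
    [0,0,3,0,0,0,0],
    [0,-0.2,4,0,0,0,0],
    [0,-0.2,5,0,0,0,0]
  ]
}}

```text
time: 20.92
ee_pos: [0.4436, -0.0749, 0.1902]
eef_rot: [[0.999, -0.038, -0.0], [-0.038, -0.999, 0.0], [-0.0, -0.0, -1.0]]
contact_force: [0.4, 4.2, 0.9]
finger_gap: 0.123
finger_force: 49.6
```

Run:
```python
from h import *
z=[]
for i in range(20):
    snapshot("scene");z.append(get_state()["contact_force"])
print(np.mean(z,0),np.mean(z[10:],0),np.std(z,0),get_state()["time"],get_state()["ee_pos"])
```

```text
[ 0.2395  4.29   -0.0237] [ 0.1632  4.5313 -0.0873] [0.5183 0.6323 0.4276] 21.9167 [ 0.4436 -0.075   0.1903]
```

Request:
{"api": "drive_tool", "payload": {
  "series": [
    [0,-0.4,0.5,0,0,0,0],
    [0,-0.8,0.5,0,0,0,0],
    [0,-0.8,1,0,0,0,0],
    [0,-0.8,1,0,0,0,0]
  ],
  "newtons": 20
}}

```text
time: 22.25
ee_pos: [0.4436, -0.0749, 0.1892]
eef_rot: [[0.999, -0.039, 0.0], [-0.039, -0.999, -0.001], [0.0, 0.001, -1.0]]
contact_force: [0.6, 2.4, 0.3]
finger_gap: 0.117
finger_force: 49.6
```

Run:
```python
from h import *
z=[]
for i in range(12):
    im=snapshot("scene");z.append(get_state()["contact_force"])
print(np.mean(z,0),get_state()["time"],get_state()["ee_pos"],get_state()["finger_force"])
cv2.imwrite("pics/s15.png",im[:,:,::-1])
```

```text
[0.3493 1.6354 0.1371] 22.85 [ 0.4436 -0.0748  0.1893] 49.57741141319275
```

Request:
{"api": "drive_tool", "payload": {
  "series": [
    [0,0,0,0,0,0,0.13],
    [0,0,0,0,0,0,0.15],
    [0,0,0,0,0,0,0.18],
    [0,0,0,0,0,0,0.22],
    [0,0,0,0,0,0,0.26]
  ]
}}

```text
time: 23.27
ee_pos: [0.4435, -0.0747, 0.1893]
eef_rot: [[0.999, -0.038, -0.0], [-0.038, -0.999, -0.001], [-0.0, 0.001, -1.0]]
contact_force: [0.7, 0.1, -0.1]
finger_gap: 0.26
finger_force: 0.0
```

Request:
{"api": "drive_tool", "payload": {
  "series": [
    [0,0,0,0,0,0,0.3],
    [0,0,0,0,0,0,0.35],
    [0,0,0,0,0,0,0.4],
    [0,0,0,0,0,0,0.4],
    [0,0,0,0,0,0,0.4]
  ]
}}

```text
time: 23.68
ee_pos: [0.4436, -0.0745, 0.1893]
eef_rot: [[0.999, -0.038, -0.0], [-0.038, -0.999, -0.0], [-0.0, 0.0, -1.0]]
contact_force: [-1.0, 0.6, 0.3]
finger_gap: 0.402
finger_force: 0.0
```

Run:
```python
from h import *
prong("w16")
im=snapshot("scene")[:,:,::-1];cv2.imwrite("pics/s16.png",im)
a=cv2.imread("pics/s15.png")
r=cv2.matchTemplate(im[150:300,310:430],a[170:280,330:410],cv2.TM_CCOEFF_NORMED);print(cv2.minMaxLoc(r))
w=cv2.imread("pics/w16.png");w2=cv2.imread("pics/w14.png")
for v in range(180,310,6): print(v,[int(w[v,u].max()) for u in range(285,345,4)],[int(w2[v,u].max()) for u in range(285,345,4)])
```

```text
23.6833 [ 0.4436 -0.0745  0.1893] [-0.9787  0.6259  0.2743] [ 0.0509 -0.0448  0.0266] 0.4018652690807934
150 [242, 245, 248, 251, 254, 258]
165 [241, 251, 254, 257]
180 [242, 246, 251, 254, 257, 260]
195 [242, 247, 251, 254, 257]
210 [239, 242, 245, 252, 255, 260]
225 [241, 244, 251, 254, 257]
240 [180, 235, 238, 244, 247, 252, 255, 258]
255 [246, 249, 254, 257, 260]
270 [181, 246, 251, 254, 257, 260, 263]
285 [243, 247, 250, 258]
300 [239, 246, 252]
315 [201, 204, 207, 212, 218, 222, 227, 234, 251, 254, 257, 260, 263, 266, 270, 275, 278, 281]
330 [181, 185, 188, 191, 194, 199, 206, 209, 214, 221, 244, 247, 251]
345 [244, 247, 250, 253, 256]
360 [248, 252, 255, 258]
375 []
390 [258, 263, 266, 269, 272]
tip [381.0512 263.1201]
notch [316.7193 241.3975]
bar [249.0612 253.0425]
(-0.08874538540840149, 0.971892774105072, (0, 0), (20, 20))
180 [36, 40, 39, 39, 44, 52, 58, 62, 138, 191, 188, 141, 46, 29, 26] [29, 34, 38, 36, 37, 38, 35, 140, 185, 182, 137, 39, 28, 23, 22]
186 [41, 54, 68, 70, 70, 69, 69, 65, 164, 194, 192, 157, 66, 27, 28] [38, 36, 41, 58, 69, 71, 70, 157, 184, 182, 145, 65
[... 2022 characters left out ...]
4, 23, 27, 24, 22, 24, 24, 110, 119, 118, 105, 21, 23, 21, 26]
282 [51, 49, 50, 30, 26, 23, 23, 85, 122, 125, 117, 32, 23, 26, 23] [49, 51, 49, 28, 25, 20, 19, 109, 119, 118, 101, 22, 21, 23, 24]
288 [47, 48, 47, 49, 25, 21, 21, 30, 84, 93, 73, 20, 20, 22, 25] [49, 50, 47, 48, 18, 21, 22, 23, 40, 37, 20, 18, 19, 23, 23]
294 [47, 47, 49, 49, 45, 22, 21, 24, 25, 25, 24, 19, 26, 20, 25] [51, 97, 96, 95, 31, 19, 23, 23, 20, 23, 25, 23, 19, 67, 96]
300 [46, 46, 47, 46, 44, 26, 27, 24, 25, 25, 26, 23, 23, 23, 23] [73, 98, 98, 100, 20, 21, 23, 22, 25, 24, 24, 25, 23, 53, 98]
306 [41, 26, 40, 39, 41, 22, 21, 22, 28, 21, 25, 25, 23, 23, 26] [95, 98, 98, 98, 21, 20, 22, 23, 21, 21, 24, 21, 24, 35, 97]
```

Released with almost no movement. Retreating straight up.

Request:
{"api": "drive_tool", "payload": {
  "series": [
    [0,0,-3,0,0,0,0.4],
    [0,0,-8,0,0,0,0.4],
    [0,0,-14,0,0,0,0.4],
    [0,0,-21,0,0,0,0.4],
    [0,0,-30,0,0,0,0.4]
  ]
}}

```text
time: 24.2
ee_pos: [0.4436, -0.0744, 0.22]
eef_rot: [[0.999, -0.038, -0.0], [-0.038, -0.999, -0.0], [-0.0, 0.0, -1.0]]
contact_force: [0.0, -0.6, -0.1]
finger_gap: 0.397
finger_force: 0.0
```

Request:
{"api": "drive_tool", "payload": {
  "series": [
    [0,0,-15,0,0,0,0.4],
    [0,0,-35,0,0,0,0.4],
    [0,0,-60,0,0,0,0.4],
    [0,0,-85,0,0,0,0.4],
    [0,0,-100,0,0,0,0.4]
  ]
}}

```text
time: 24.62
ee_pos: [0.4447, -0.0744, 0.323]
eef_rot: [[0.999, -0.038, 0.005], [-0.038, -0.999, -0.001], [0.005, 0.001, -1.0]]
contact_force: [-0.1, 0.5, 0.1]
finger_gap: 0.399
finger_force: 0.0
```

Request:
{"api": "drive_tool", "payload": {
  "series": [
    [0,0,0,0,0,0,0.4],
    [0,0,0,0,0,0,0.4],
    [0,0,0,0,0,0,0.4],
    [0,0,0,0,0,0,0.4],
    [0,0,0,0,0,0,0.4]
  ]
}}

```text
time: 25.03
ee_pos: [0.4429, -0.0744, 0.3182]
eef_rot: [[0.999, -0.038, -0.002], [-0.038, -0.999, 0.0], [-0.002, -0.0, -1.0]]
contact_force: [0.0, -0.3, 0.3]
finger_gap: 0.4
finger_force: 0.0
```

Run:
```python
from h import *
s=wsnap("w17");print(s["time"],s["ee_pos"],s["contact_force"])
ims=[]
for i in range(6):
    ims.append(snapshot("scene")[:,:,::-1].copy())
im=ims[-1];cv2.imwrite("pics/s17.png",im);a=cv2.imread("pics/s15.png")
print("motion in 0.3s",np.abs(ims[0].astype(int)-im)[200:300,330:420].mean())
r=cv2.matchTemplate(im[190:300,320:420],a[215:280,340:400],cv2.TM_CCOEFF_NORMED);print(cv2.minMaxLoc(r),"expect (20,25)")
# canister lid, side in scene: dark blob & expected hang
c=camera_model("wrist")
w=cv2.imread("pics/w17.png")
def px(p):
    q=np.linalg.inv(c["mount"])@[*(s["eef_rot"].T@(np.array(p)-s["ee_pos"])),1];u=c["mtx"]@q[:3];return u[:2]/u[2]
W=np.array([.4436,-.0747,.207]);ax=s["eef_rot"][:,0]
for x in(-.05,-.034,0,.034,.05):print(x,px(W+ax*x))
print("lid centre",px(W-[0,0,.088]))
hsv=cv2.cvtColor(w,cv2.COLOR_BGR2HSV);m=((w.max(2)<50)).astype(np.uint8)
cs,_=cv2.findContours(m,cv2.RETR_EXTERNAL,cv2.CHAIN_APPROX_NONE)
for k in cs:
    if cv2.contourArea(k)>1500:print(cv2.boundingRect(k),cv2.contourArea(k))
b=((w.min(2)>120)&(hsv[...,1]<25))
for v in range(170,420,10):print(v,[int(u) for u in np.where(b[v,280:360])[0]+280][::3])
```

```text
25.0333 [ 0.4429 -0.0744  0.3182] [ 0.0017 -0.3214  0.3083]
motion in 0.3s 3.1827407407407406
(-0.0295329000800848, 0.8944037556648254, (40, 0), (20, 25)) expect (20,25)
-0.05 [318.2916 299.8213]
-0.034 [318.3133 277.7313]
0 [318.3619 228.1118]
0.034 [318.4145 174.4866]
0.05 [318.4407 147.7243]
lid centre [318.5808 197.6332]
(0, 294, 640, 186) 52443.5
(17, 223, 128, 110) 11293.5
(38, 162, 60, 52) 2199.0
(269, 144, 101, 111) 4919.0
(315, 0, 325, 41) 7955.0
170 [317, 320, 323]
180 [280, 283, 286, 289, 292, 295, 298, 301, 304, 307, 310, 313, 316, 319, 322, 325, 328, 331, 334]
190 [316, 319, 322]
200 []
210 []
220 []
230 []
240 []
250 []
260 []
270 [314]
280 [280, 283, 286, 289, 292, 295, 298, 301, 304, 307, 310, 313, 316, 319, 322]
290 [314, 317, 320]
300 []
310 []
320 []
330 []
340 []
350 []
360 []
370 []
380 []
390 []
400 [280, 283, 286, 289, 292, 295, 298, 301, 304, 307, 310, 313, 316, 319, 322, 325, 328, 331, 334, 337, 340, 343, 346, 349, 352, 355, 358]
410 [280, 283, 286, 289, 292, 295, 298, 301, 304, 307, 310, 313, 316, 319, 322, 325, 328, 331, 334, 337, 340, 343, 346, 349, 352, 355, 358]
```

Request:
{"api": "drive_tool", "payload": {
  "series": [
    [0,0,-20,0,0,0,0.4],
    [0,0,-40,0,0,0,0.4],
    [0,0,-50,0,0,0,0.4],
    [0,0,-50,0,0,0,0.4],
    [0,0,-50,0,0,0,0.4]
  ]
}}

```text
time: 25.8
ee_pos: [0.4437, -0.0744, 0.3692]
eef_rot: [[0.999, -0.038, 0.001], [-0.038, -0.999, -0.0], [0.001, 0.0, -1.0]]
contact_force: [-0.2, 0.1, 0.1]
finger_gap: 0.403
finger_force: 0.0
```

Request:
{"api": "drive_tool", "payload": {
  "series": [
    [0,0,0,0,0,0,0.4],
    [0,0,0,0,0,0,0.4],
    [0,0,0,0,0,0,0.4],
    [0,0,0,0,0,0,0.4],
    [0,0,0,0,0,0,0.4]
  ]
}}

```text
time: 26.22
ee_pos: [0.4434, -0.0744, 0.3689]
eef_rot: [[0.999, -0.038, -0.001], [-0.038, -0.999, 0.0], [-0.001, -0.0, -1.0]]
contact_force: [0.2, 0.3, -0.2]
finger_gap: 0.4
finger_force: 0.0
```

Request:
{"api": "drive_tool", "payload": {
  "series": [
    [0,0,0,0,0,0,0.4],
    [0,0,0,0,0,0,0.4],
    [0,0,0,0,0,0,0.4],
    [0,0,0,0,0,0,0.4],
    [0,0,0,0,0,0,0.4]
  ]
}}

```text
time: 26.63
ee_pos: [0.4436, -0.0745, 0.3693]
eef_rot: [[0.999, -0.038, 0.0], [-0.038, -0.999, -0.0], [0.0, 0.0, -1.0]]
contact_force: [-0.0, 0.6, -0.7]
finger_gap: 0.401
finger_force: 0.0
```

Run:
```python
from h import *
a=snapshot("scene").astype(int)
for i in range(5): b=snapshot("scene").astype(int)
print("hang",np.abs(a-b)[190:290,330:410].mean(),"background",np.abs(a-b)[300:420,20:200].mean(),get_state()["time"])
s=get_state();w=snapshot("wrist")[:,:,::-1]
c=camera_model("wrist")
for n,p in(("far",[.4776,-.076,.207]),("near",[.4096,-.0734,.207])):
    q=np.linalg.inv(c["mount"])@[*(s["eef_rot"].T@(np.array(p)-s["ee_pos"])),1];u=c["mtx"]@q[:3];u,v=(u[:2]/u[2]).astype(int);print(n,u,v)
    for r in range(v-16,v+17,4):print(r,[int(x) for x in w[r,u-36:u+40:4].min(1)])
```

```text
hang 3.046333333333333 background 3.513503086419753 26.9333
far 318 164
148 [211, 233, 156, 32, 33, 37, 54, 68, 68, 172, 178, 63, 22, 39, 33, 33, 89, 92, 95]
152 [191, 199, 18, 23, 23, 24, 28, 27, 26, 175, 176, 20, 22, 44, 38, 22, 21, 32, 92]
156 [195, 53, 25, 24, 19, 24, 33, 34, 32, 180, 171, 22, 24, 22, 21, 19, 20, 19, 87]
160 [29, 32, 62, 68, 67, 67, 66, 64, 66, 187, 169, 55, 21, 63, 62, 61, 23, 22, 22]
164 [173, 170, 166, 163, 160, 137, 143, 149, 152, 188, 163, 157, 148, 133, 110, 64, 26, 19, 23]
168 [202, 208, 210, 212, 216, 175, 157, 155, 147, 191, 159, 166, 172, 175, 141, 111, 132, 59, 20]
172 [54, 69, 71, 73, 73, 70, 64, 62, 61, 199, 150, 21, 42, 67, 81, 88, 105, 45, 21]
176 [62, 66, 64, 65, 65, 60, 63, 62, 60, 203, 147, 21, 22, 23, 22, 20, 21, 23, 22]
180 [62, 64, 64, 63, 62, 59, 40, 43, 62, 205, 140, 26, 22, 22, 20, 21, 20, 22, 18]
near 318 252
236 [164, 147, 145, 140, 130, 134, 123, 119, 123, 112, 92, 89, 87, 67, 64, 63, 59, 60, 57]
240 [55, 57, 57, 56, 55, 55, 56, 58, 102, 147, 58, 57, 56, 56, 55, 58, 58, 57, 54]
244 [56, 53, 55, 55, 55, 58, 58, 56, 107, 198, 59, 61, 61, 60, 57, 57, 57, 56, 54]
248 [69, 71, 70, 70, 69, 68, 70, 69, 114, 197, 70, 67, 69, 69, 59, 57, 56, 55, 55]
252 [105, 100, 93, 88, 86, 104, 128, 143, 149, 195, 157, 136, 86, 71, 62, 58, 57, 57, 55]
256 [234, 230, 229, 221, 215, 161, 162, 151, 139, 191, 156, 175, 159, 95, 90, 63, 56, 55, 54]
260 [109, 120, 122, 124, 128, 86, 67, 68, 135, 190, 67, 68, 91, 90, 96, 106, 61, 58, 56]
264 [68, 66, 66, 67, 66, 68, 67, 69, 126, 173, 67, 68, 66, 68, 80, 100, 56, 56, 56]
268 [68, 66, 68, 66, 67, 67, 65, 67, 106, 140, 68, 69, 69, 69, 68, 58, 57, 59, 56]
```

The wire crosses both prongs between the notch walls, and nothing is moving beyond camera noise. Handing in.

```bash
python3 -c "
from station import *
print(hand_in())"
```

```text
the job is handed in; nothing more can be done
None
```

The canister hangs by its upright bail in both fork seats, eased on slowly and let go with almost no movement, and the job was handed in at about 27 s; on the first try the canister's near edge tipped up briefly until I regripped with it flat on the table.

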